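# Put the scraper and the caliper back in the glass studio's shadow tray

### The job

Put the kiln-shelf scraper and the sliding caliper back in the shadow tray, each lying flat and fully home in its own cut-out pocket. The scraper's pocket is sprung: its blade has to go in at a tilt under the two small lips and push the keeper back before the handle can be laid down. Leave the jar, the glass panes and the straightedge where they are.

Things in the scene. Friction and masses are not known exactly. Their poses are not given: they have to be found in the camera images.
- tray: Fixed shadow tray: pale plywood base 6 mm thick under a black 12 mm cut-out layer (top at 18 mm). Origin on its underside; spans x -125..115, y -110..110 mm, z up. Two pockets run along tray x, floors 6 mm above the table: scraper at y=-52, caliper at y=38, tool heads towards tray -x. A finger channel as deep as the pockets crosses the whole tray at x -36..30 mm.
- lips (a point): Point on the scraper pocket's floor (tray x=-86, y=-52 mm, 6 mm above the table), midway between the front edges of two steel lips, axes as the tray. From these edges the lips reach to tray -x over both sides of the blade slot (57 mm wide), 26 mm apart, 4 mm thick, underside 14 mm above the floor. The sprung keeper stands under them, its free face 6 mm behind this point.
- keeper (a joint): Sprung keeper block (50 mm wide, 12 mm high) at the head end of the scraper pocket. Value in m: 0 = free, face at tray x=-92 mm; grows as it is pushed towards tray -x, at most 0.013. Spring 3.6 N at 0, 7.5 N at full travel. With the scraper home it reads about 0.003 and holds the scraper's butt against the tail wall.
- scraper_seat (a point): Where scraper_mid lies when the scraper is home, its axes parallel to the tray's: tray x=0, y=-52 mm, 16 mm above the table (10 above the pocket floor). Same axes as the tray. The handle slot is 29 mm wide; its tail wall, 12 mm high, is at x=+95 mm. The keeper's free face is at x=-92 mm, so the 190 mm scraper cannot be laid straight in.
- caliper_seat (a point): Where caliper_mid lies when the caliper is home, its axes parallel to the tray's: tray x=-8, y=38 mm, 14 mm above the table (8 above the pocket floor). Same axes as the tray. The pocket is L-shaped, 12 mm deep and about 2 mm larger than the caliper all round: jaws to the tray's +y side, beam in a 20 mm wide tail slot. Lay it in flat.
- scraper_mid (a point): Centre of the kiln-shelf scraper: 190 mm long, 0.11 to 0.22 kg, flat underside 10 mm below this point; near its centre of mass. Own x runs from blade edge (x=-95 mm) to butt (x=+95); z up. Steel blade x -95..-35, 52 mm wide, 5 thick on the underside. Wooden handle x -25..95, 24 mm wide, 20 high. Grasp across the 24 mm here, so that the fingers fall in the tray's channel.
- caliper_mid (a point): Grip point of the closed sliding caliper (one rigid piece, 0.13 to 0.25 kg), in its grey slider body, 8 mm above the flat underside. From here, own axes, z up: head end x=-87 mm, beam end x=+103; body x -44..33, 30 mm wide, 16 high; beam 16 wide, 6 thick; jaws at the head x -87..-42, y -15..58 mm, 8 thick. Grasp the body across its 30 mm here.
- mat: Fixed white gridded cutting mat, 270 x 290 mm, 4 mm thick, on which both tools start, lying flat and upright. Origin at the centre of its underside on the table.
- jar: Closed amber jar standing beyond the work, 64 mm across, 85 mm high. Origin: centre of its underside. Leave it alone.
- panes: Stack of three glass panes 70 x 130 mm, 12 mm high in all. Origin: centre of its underside. Leave it alone.
- straightedge: Metal straightedge with a wooden grip bar, 35 x 260 mm, 18 mm high. Origin: centre of its underside. Leave it alone.
Mind the look-alikes: they are no part of the job. Leave any green look-alike of the part that bears scraper_mid alone.

How it is judged:
By the outcome, as a careful person would: the job done as asked, in the order asked, and still so for the second after the job is handed in, with the robot touching nothing.
It also fails if it takes over 61 s, if anything falls off the work surface, if the arm or the gripper's body presses on something with over 40 N, if the wrist force passes 120 N, or if a joint passes its speed limit or range.

### The arm

A 7-joint arm with a two-finger parallel gripper is mounted at the origin on the work surface. World frame = base frame: x ahead of the robot, y to its left, z up, the work surface at z = 0. Lengths are in m, angles in rad, forces in N, time in s.
With the tool pointing down it reaches from about 0.4 to 0.85 m from the base axis. Payload 10.4 kg.
Tool frame: the origin (TCP) lies midway between the tips of the shut fingers; the grasp point (between the pads) lies 19 mm behind it; z points along the fingers, y is the direction in which the jaws open and shut (so a half turn about z gives the same grasp; the last joint's range is limited). The gripper opens to 85 mm and grips with 20 to 120 N. Pads are 22 mm wide; open, the fingers measure 114 mm over their backs; the gripper's body (76 mm by 85 mm) begins 54 mm behind the grasp point. The pads swing forward as they close: fully open they stand 13 mm farther back than shut.
Start: joints at [-1.152, 0.332, -0.065, 1.46, 0.022, 1.35, -0.088], TCP at [0.267, 0.565, 0.231] pointing down, gripper open.
Joint ranges: [-2.6, 2.6], [-0.5, 2.12], [-1.47, 1.34], [0.16, 2.42], [-1.27, 4.41], [0.06, 2.06], [-2.6, 2.6]. Speed limits (rad/s): [2.22, 2.22, 2.79, 2.79, 3.14, 3.14, 3.14].

### API

Orientations are given as [roll, pitch, yaw] about the fixed x, y, z axes, in that order (R = Rz(yaw) Ry(pitch) Rx(roll)).
In Python, from workcell import r gives the robot as it stands. The module is installed in compiled form; this text tells all that it offers.
- The arm moves only by the tool drive_tool, never from a script. Its argument "rows" is a list of rows, each a list of 3 entries, a list of its own where there are three numbers: the opening, from -1 (shut) to 1 (fully open), so that 0 is half open, then the shift along the tool's x, y, z in units of 150 mm (1.0 is 150 mm), then the turn about the tool's z in units of 60 degrees (1.0 is 60 degrees). In form: [[hand, [dx, dy, dz], yaw], ...]. A call has 1 to 10 rows; each row is the pose to reach, as a shift and turn from the pose commanded when the call began, along the tool's axes at that moment; what a row does not reach only later rows make up. A row lasts 1/12 s, in which the tool goes at most 41.7 mm and 7.16 degrees, less where a joint would pass 70% of its speed; a pose out of reach is approached as far as the arm can. A call with a number of a shift or a turn outside -1 to 1 is refused whole. A call with a gripper value outside its range is refused whole. The fingers move at their own pace and stop on an object; "newtons" is the grip in N (left out, the last holds). Time passes only in rows, so rows that repeat a pose let the fingers close. It gives the time, the measured TCP pose, the force and the opening at its end, in the units of the state.
- r.read_state(): the state, without advancing time (a new reading comes with each control period).
- r.get_image(name): name is "scene" or "top"; returns a dict with "color" (384x512x3 uint8, blue, green, red), "fx", "fy", "cx", "cy" (pixels), "rvec" (rotation vector, rad) and "tvec" (3), from world to camera coordinates, as OpenCV has them. Camera axes: x right, y down, z forward; pixel columns grow to the right and rows downward; lengths in m; the calibration is good to about 2 mm. A picture is of the moment at which its call begins. There is no depth.
- r.job_done(): hands the job in, once; it reports no verdict.
The state is a dict: "time_s": time; "joints": joint angles; "joint_vel": joint speeds; "joint_efforts": joint torques, N m; "position": TCP position; "tool_rot": TCP orientation; "wrist_force": force on the tool from outside, world axes, zero at the start; "ft_torque": the same for the moment, N m; "opening": finger opening in m.
Only numpy, scipy, OpenCV 4.12 (cv2) and the standard library are available. Lean on these libraries where they do the work, as an engineer would, in place of code of your own. Each camera call takes 0.05 s, during which the arm holds its last target.

## Working session

There is one attempt and no reset: what is moved stays moved. The work goes in short steps, Python scripts to look and compute and a tool call to move; the robot and the scene stay as the last step left them, time stands still between calls to the robot, and variables do not carry over. Pictures are saved under pics/ and viewed, and the job is handed in when it is done.

Besides the shell and the picture viewer there is one more tool, called after ">>>" as a command line: name --argument value ..., lists and objects as JSON in quotes. drive_tool: Moves the arm, as the interface text tells. Its arguments: {"type":"object","properties":{"rows":{"type":"array","items":{"type":"array"}},"newtons":{"type":"number"}},"required":["rows"]}

```bash
mkdir -p pics; ls
cat > h.py <<'E'
import numpy as np, cv2
from workcell import r
def grab(name,tag):
    d=r.get_image(name); cv2.imwrite(f'pics/{tag}.png',d['color'])
    np.savez(f'pics/{tag}.npz',**{k:np.asarray(v) for k,v in d.items()}); return d
def load(tag): return dict(np.load(f'pics/{tag}.npz'))
def ray(d,uv):
    R,_=cv2.Rodrigues(np.asarray(d['rvec'],float)); t=np.asarray(d['tvec'],float).ravel()
    v=R.T@np.array([(uv[0]-d['cx'])/d['fx'],(uv[1]-d['cy'])/d['fy'],1.]); return -R.T@t, v
def onz(d,uv,z):
    o,v=ray(d,uv); return o+v*(z-o[2])/v[2]
def tri(d1,p1,d2,p2):
    o1,v1=ray(d1,p1);o2,v2=ray(d2,p2)
    A=np.stack([v1,-v2],1); s=np.linalg.lstsq(A,o2-o1,rcond=None)[0]
    a=o1+s[0]*v1;b=o2+s[1]*v2; return (a+b)/2,np.linalg.norm(a-b)
def proj(d,P):
    return cv2.projectPoints(np.atleast_2d(np.asarray(P,float)),np.asarray(d['rvec'],float),np.asarray(d['tvec'],float),np.array([[d['fx'],0,d['cx']],[0,d['fy'],d['cy']],[0,0,1.]]),None)[0][:,0]
def crop(tag,x0,x1,y0,y1,s,out):
    im=cv2.imread(f'pics/{tag}.png')[y0:y1,x0:x1]; cv2.imwrite(f'pics/{out}.png',cv2.resize(im,None,fx=s,fy=s,interpolation=cv2.INTER_CUBIC))
E
python3 - <<'E'
from h import *
for n in('scene','top'):
    d=grab(n,n+'0'); R,_=cv2.Rodrigues(np.array(d['rvec'])); print(n,d['fx'],-R.T@np.array(d['tvec']).ravel(),R[2])
print(r.read_state())
E
```

```text
pics
scene 424.41160010956173 [ 0.89321585 -0.64375472  0.60613541] [-0.40055874  0.6861487  -0.60725008]
top 360.97614567179426 [0.36858769 0.00624683 1.06548656] [ 0.1513099  -0.00817606 -0.98845256]
{'time_s': 0.1, 'joints': array([-1.15159476,  0.33278589, -0.06468206,  1.46085399,  0.0215934 ,
        1.34990461, -0.08852952]), 'joint_vel': array([ 6.16594479e-04, -1.59590053e-03,  3.85457080e-04, -1.97579242e-03,
       -7.02808359e-05, -9.80088987e-04,  1.34627694e-03]), 'joint_efforts': array([ 1.86780017e-03, -6.26741123e+01,  4.95334261e-02, -3.92428172e+01,
        1.62190001e-02,  6.99161479e-03,  2.92010661e-06]), 'position': array([0.26709752, 0.56468082, 0.23061127]), 'tool_rot': array([-3.14033710e+00,  5.69281816e-05,  2.69976234e+00]), 'wrist_force': array([-0.68505826, -0.11331142,  0.89129444]), 'ft_torque': array([ 0.02624645, -0.00182864,  0.00426995]), 'opening': 0.08558206778997268}
```

View pics/scene0.png

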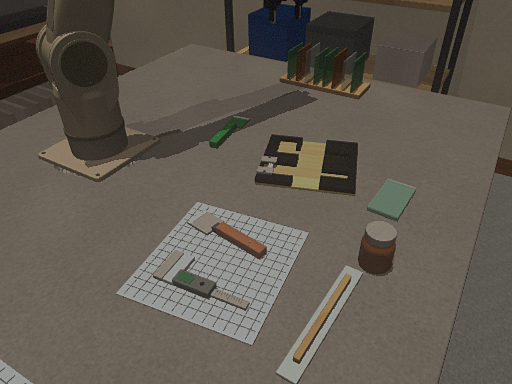

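View pics/top0.png

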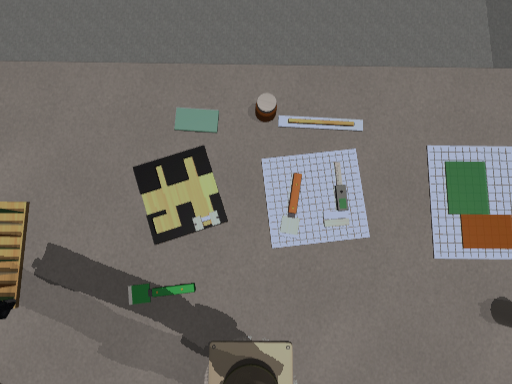

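The pictures show the following:
- **Scraper:** the wanted one has an orange-brown handle and lies on the mat, top (294,195), scene (238,238).
- **Look-alikes:** a green scraper at top (165,291), scene (230,130), and flat orange and green sheets on a second mat at top (487,230) and (467,188).
- **Caliper:** top (341,195), scene (195,283).
- **Tray:** top (180,195).

I choose the orange-handled scraper on the mat. Next come close crops.

Run:
```python
from h import *
crop('top0',125,235,140,250,6,'c_tray'); crop('top0',255,375,145,250,6,'c_mat')
crop('scene0',120,320,200,335,4,'c_smat'); crop('scene0',250,370,125,200,6,'c_stray')
```

```text
(no output)
```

View pics/c_tray.png

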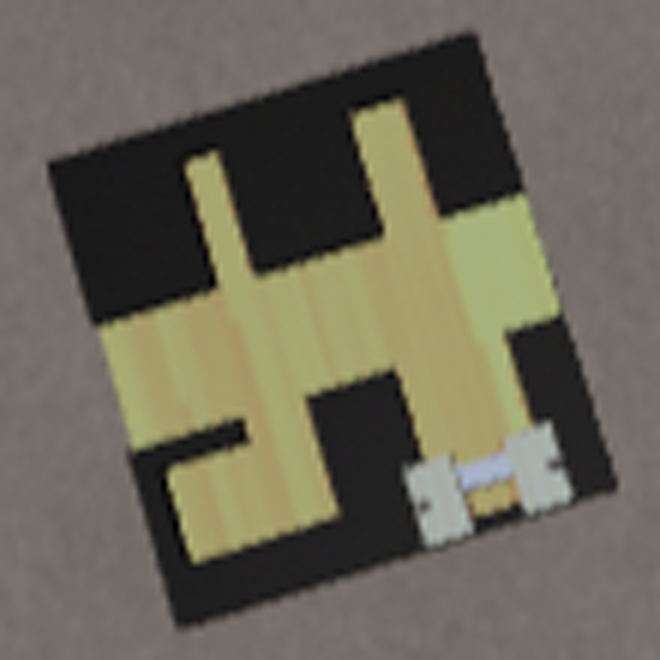

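View pics/c_mat.png

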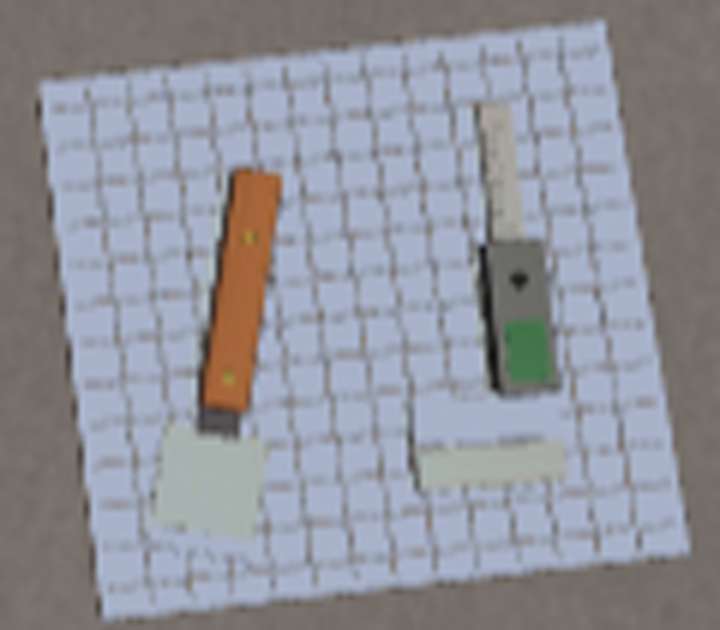

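View pics/c_smat.png

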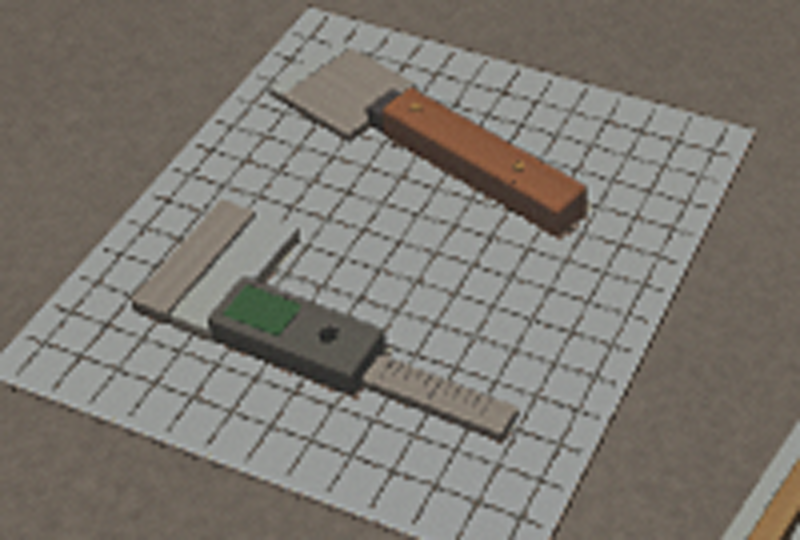

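View pics/c_stray.png

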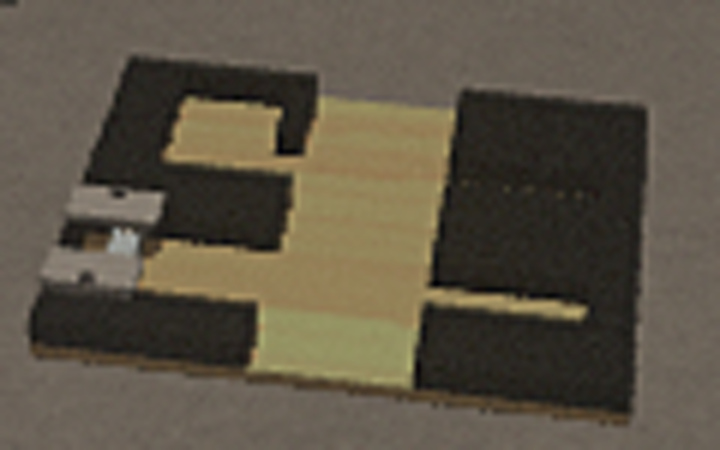

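```bash
cat > m.py <<'E'
from h import *
S=8
def up(im): return cv2.resize(im,None,fx=S,fy=S,interpolation=cv2.INTER_CUBIC)
def toP(c): return (np.asarray(c,float).reshape(-1,2)+.5)/S-.5
def big(mask,center=None):
    cs,_=cv2.findContours(mask.astype(np.uint8),cv2.RETR_EXTERNAL,cv2.CHAIN_APPROX_NONE)
    return max(cs,key=cv2.contourArea)
def roi(im,x0,x1,y0,y1):
    m=np.zeros(im.shape[:2],bool); m[y0*S:y1*S,x0*S:x1*S]=1; return m
def quadlines(cnt):
    """4 side point sets of near-quadrilateral hull"""
    h=cv2.convexHull(cnt); e=1.0
    p=h
    while len(p)>4: e*=1.3; p=cv2.approxPolyDP(h,e,True)
    p=p.reshape(-1,2).astype(float); c=cnt.reshape(-1,2).astype(float); out=[]
    for i in range(4):
        a,b=p[i],p[(i+1)%4]; L=np.linalg.norm(b-a); t=(b-a)/L; n=np.array([-t[1],t[0]])
        s=(c-a)@t; d=(c-a)@n
        k=(s>.06*L)&(s<.94*L)&(abs(d)<1.2*S); out.append(toP(c[k]))
    return toP(p),out
E
python3 - <<'E'
from m import *
for tag,bx in(('top0',(125,235,140,250)),('scene0',(250,370,125,200))):
    d=load(tag); im=up(d['color']); g=im.max(2)
    m=(g<60)&roi(im,*bx); m=cv2.morphologyEx(m.astype(np.uint8),cv2.MORPH_CLOSE,np.ones((9,9)))
    cs,_=cv2.findContours(m,cv2.RETR_EXTERNAL,cv2.CHAIN_APPROX_NONE)
    c=np.concatenate([x for x in cs if cv2.contourArea(x)>20*S*S])
    p,sides=quadlines(c); print(tag,p.round(1).tolist())
    cam=ray(d,(0,0))[0]
    for s in sides:
        w=np.array([onz(d,q,.018) for q in s]); mid=w.mean(0)
        out=[]
        ctr=onz(d,p.mean(0),.018)
        u=np.linalg.svd(w[:,:2]-mid[:2])[2][0]; n=np.array([-u[1],u[0]]); 
        if n@(mid-ctr)[:2]<0:n=-n
        near=n@(cam-mid)[:2]>0
        z=.006 if near else .018
        w=np.array([onz(d,q,z) for q in s]); mid=w.mean(0)
        v=cv2.fitLine(w[:,:2].astype(np.float32),cv2.DIST_HUBER,0,.001,.001).ravel()
        print(len(s),'near' if near else 'far','mid',mid.round(4),'n',n.round(3),'ang',np.degrees(np.arctan2(v[1],v[0])).round(2),'off',(n@v[2:4]).round(4))
E
```

```text
top0 [[226.9, 221.1], [154.3, 243.8], [132.8, 166.7], [203.6, 145.4]]
331 near mid [0.4061 0.2024 0.006 ] n [-0.946 -0.324] ang -71.24 off -0.4497
388 far mid [0.4914 0.3153 0.018 ] n [-0.32   0.948] ang 18.65 off 0.1418
496 far mid [0.641 0.25  0.018] n [0.948 0.319] ang -71.39 off 0.6873
380 near mid [0.5613 0.1079 0.006 ] n [ 0.32  -0.947] ang 18.69 off 0.0773
scene0 [[357.1, 142.9], [354.3, 193.4], [254.8, 181.7], [271.8, 134.1]]
355 far mid [0.6474 0.236  0.018 ] n [0.948 0.32 ] ang -71.28 off 0.6889
490 near mid [0.5661 0.1108 0.006 ] n [ 0.32  -0.947] ang 18.72 off 0.0766
229 far mid [0.4135 0.1858 0.018 ] n [-0.94  -0.341] ang -70.47 off -0.452
423 far mid [0.496  0.3166 0.018 ] n [-0.32   0.947] ang 18.65 off 0.1415
```

```bash
cat >> m.py <<'E'
TY=np.radians(18.68); TO=np.array([.5339,.2146,0]); TR=np.array([[np.cos(TY),-np.sin(TY),0],[np.sin(TY),np.cos(TY),0],[0,0,1.]])
def tw(p): return TO+TR@np.asarray(p,float)
def wt(p): return TR.T@(np.asarray(p,float)-TO)
E
python3 - <<'E'
from m import *
for tag,bx in(('top0',(262,368,150,245)),('scene0',(120,320,205,330))):
    d=load(tag); im=up(d['color']); hsv=cv2.cvtColor(im,cv2.COLOR_BGR2HSV)
    R=roi(im,*bx)
    mo=((hsv[...,0]<18)&(hsv[...,1]>110)&R)
    c=big(mo); p,_=quadlines(c); print(tag,'handle',p.round(1).tolist(),'minrect',[np.round(x,1).tolist() for x in toP(cv2.boxPoints(cv2.minAreaRect(c)))])
    mg=(((im.max(2)<105)|((hsv[...,0]>45)&(hsv[...,0]<85)&(hsv[...,1]>70)))&R).astype(np.uint8)
    mg=cv2.morphologyEx(mg,cv2.MORPH_OPEN,np.ones((S*4,S*4))); 
    cs,_=cv2.findContours(mg,cv2.RETR_EXTERNAL,cv2.CHAIN_APPROX_NONE)
    for c in cs:
        if cv2.contourArea(c)>30*S*S: print('dark',toP(cv2.boxPoints(cv2.minAreaRect(c))).round(1).tolist(), quadlines(c)[0].round(1).tolist())
# annotate
g=lambda t:cv2.imread(f'pics/{t}.png')
def gridcrop(tag,x0,x1,y0,y1,s,out):
    im=cv2.resize(g(tag)[y0:y1,x0:x1],None,fx=s,fy=s,interpolation=cv2.INTER_CUBIC)
    for x in range(x0,x1,10): cv2.putText(im,str(x),((x-x0)*s,10),0,.35,(0,0,255),1); cv2.line(im,((x-x0)*s+s//2,12),((x-x0)*s+s//2,20),(0,0,255),1)
    for y in range(y0,y1,10): cv2.putText(im,str(y),(0,(y-y0)*s+s//2+4),0,.35,(0,0,255),1)
    cv2.imwrite(f'pics/{out}.png',im)
gridcrop('top0',275,365,150,240,6,'g1'); gridcrop('scene0',150,280,200,315,6,'g2')
E
```

```text
top0 handle [[296.1, 172.8], [301.2, 175.6], [293.6, 213.1], [288.3, 211.9]] minrect [[287.4, 212.1], [293.3, 172.4], [301.5, 173.6], [295.6, 213.4]]
dark [[339.3, 198.3], [345.8, 198.3], [345.8, 207.8], [339.3, 207.8]] [[344.9, 198.3], [345.8, 207.4], [340.1, 207.8], [339.3, 198.6]]
scene0 handle [[215.6, 226.9], [222.8, 221.7], [265.6, 247.2], [257.9, 252.9]] minrect [[215.0, 227.8], [219.9, 219.5], [266.0, 246.4], [261.1, 254.8]]
dark [[169.8, 284.2], [177.1, 266.2], [218.2, 283.0], [210.8, 301.0]] [[171.8, 279.2], [186.2, 269.9], [215.9, 288.4], [205.1, 297.8]]
dark [[212.9, 238.6], [217.2, 228.9], [267.1, 250.9], [262.8, 260.7]] [[216.6, 230.3], [265.7, 254.2], [256.8, 258.1], [217.9, 236.2]]
```

View pics/g1.png

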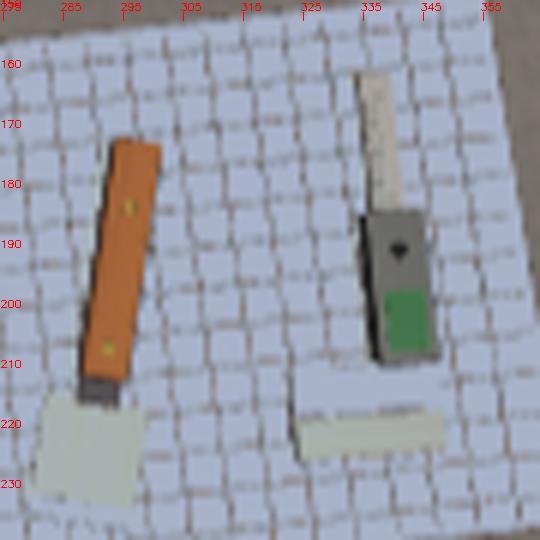

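View pics/g2.png

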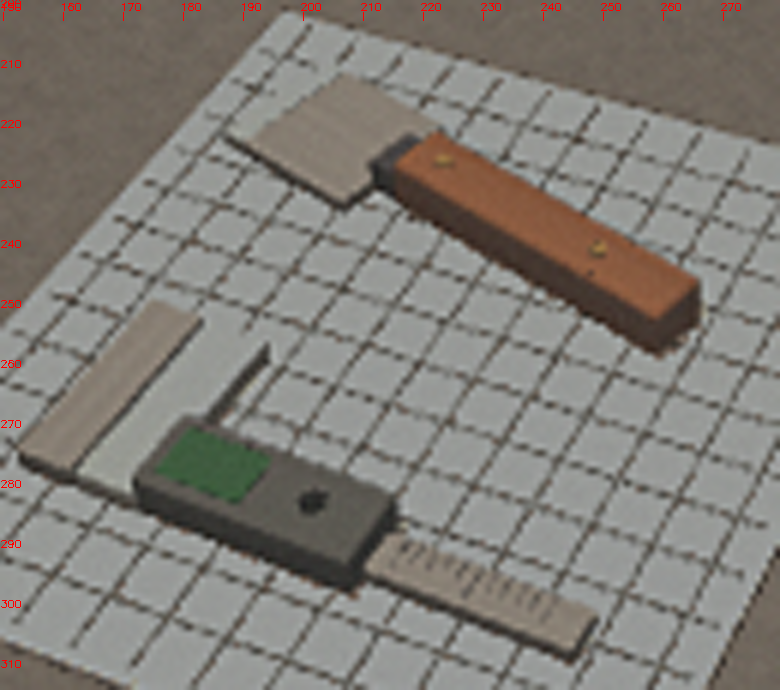

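Run:
```python
from m import *
t=load('top0');s=load('scene0')
def sh(n,a,b):
    P,e=tri(t,a,s,b); print(n,P.round(4),'gap',round(e,4))
sh('rivB',(295.8,184),(249.3,240.8)); sh('rivF',(292.7,207.7),(223.7,226.2))
sh('butt+y',(293.5,172.7),(258.3,253)); sh('butt-y',(301.5,173.7),(265.8,247.2))
sh('calA',(335.8,184.2),(208.2,292.8));sh('calB',(345,184.3),(215.8,282.3));sh('calC',(347.8,209.2),(180.3,269.2));sh('calD',(338.3,209.8),(172.8,279))
for n,a,z in(('b1',(293.5,172.7),.024),('b2',(301.5,173.7),.024),('f1',(288.3,211.8),.024),('f2',(296,212.8),.024),('rB',(295.8,184),.024),('rF',(292.7,207.7),.024),('e1',(280,232.3),.009),('e2',(296.8,233.7),.009),
 ('A',(335.8,184.2),.02),('B',(345,184.3),.02),('C',(347.8,209.2),.02),('D',(338.3,209.8),.02),('beamend',(336.5,162),.01),('beamend2',(338.5+2,162),.01),('jawtip1',(325.5,226.2),.012),('jawhead2',(348.5,224),.012)):
    print('T',n,onz(t,a,z).round(4))
for n,a,z in(('b(+y)',(258.3,253),.024),('b(-y)',(265.8,247.2),.024),('f',(222.5,221.7),.024),('f',(215.3,227.2),.024),('edge',(187,222),.009),('edge',(208,212),.009),('rB',(249.3,240.8),.024),('rF',(223.7,226.2),.024),('C',(180.3,269.2),.02),('B',(215.8,282.3),.02),('A',(208.2,292.8),.02),('D',(172.8,279),.02),('beamendL',(245,309),.01),('beamendR',(249,302.5),.01)):
    print('S',n,onz(s,a,z).round(4))
```

```text
rivB [ 0.5596 -0.1287  0.0251] gap 0.0007
rivF [ 0.4903 -0.1186  0.0251] gap 0.0026
butt+y [ 0.59   -0.1291  0.0087] gap 0.0161
butt-y [ 0.5952 -0.1403  0.0335] gap 0.0159
calA [ 0.5592 -0.2564  0.0024] gap 0.0137
calB [ 0.5648 -0.2641  0.0389] gap 0.0183
calC [ 0.4918 -0.2701  0.0383] gap 0.0173
calD [ 0.4824 -0.2626  0.0015] gap 0.0139
T b1 [ 0.5933 -0.1225  0.024 ]
T b2 [ 0.5906 -0.1461  0.024 ]
T f1 [ 0.4773 -0.1067  0.024 ]
T f2 [ 0.4746 -0.129   0.024 ]
T rB [ 0.5595 -0.129   0.024 ]
T rF [ 0.4894 -0.1195  0.024 ]
T e1 [ 0.4185 -0.0839  0.009 ]
T e2 [ 0.415  -0.1329  0.009 ]
T A [ 0.5611 -0.2477  0.02  ]
T B [ 0.5612 -0.2749  0.02  ]
T C [ 0.4874 -0.281   0.02  ]
T D [ 0.4853 -0.2532  0.02  ]
T beamend [ 0.6308 -0.2538  0.01  ]
T beamend2 [ 0.631  -0.2659  0.01  ]
T jawtip1 [ 0.4376 -0.2165  0.012 ]
T jawhead2 [ 0.4448 -0.284   0.012 ]
S b(+y) [ 0.5919 -0.1476  0.024 ]
S b(-y) [ 0.5965 -0.1267  0.024 ]
S f [ 0.4803 -0.1064  0.024 ]
S f [ 0.4773 -0.1281  0.024 ]
S edge [ 0.4043 -0.1315  0.009 ]
S edge [ 0.4234 -0.0816  0.009 ]
S rB [ 0.5592 -0.1274  0.024 ]
S rF [ 0.4905 -0.1168  0.024 ]
S C [ 0.4862 -0.2528  0.02  ]
S B [ 0.5615 -0.2457  0.02  ]
S A [ 0.5638 -0.2719  0.02  ]
S D [ 0.4896 -0.2784  0.02  ]
S beamendL [ 0.6336 -0.2625  0.01  ]
S beamendR [ 0.6323 -0.2474  0.01  ]
```

```bash
cat >> m.py <<'E'
from scipy.spatial.transform import Rotation as Ro
def plan(P,yawdeg=None,frm=None):
    st=r.read_state(); R=Ro.from_euler('xyz',st['tool_rot']).as_matrix(); p=np.array(st['position'])
    d=R.T@(np.asarray(P)-p)/.15
    y=np.degrees(st['tool_rot'][2]); out=''
    if yawdeg is not None:
        e=(yawdeg-y+90)%180-90; out=f'turn {-e/60:.4f} ({-e:.1f}deg)'
    print('t',round(st['time_s'],2),'pos',p.round(4),'yaw',round(y,2),'open',round(st['opening'],4),'F',np.round(st['wrist_force'],1),'j7',round(st['joints'][6],2),'\n shift',d.round(4),out,'calls',np.abs(d).max().round(2))
E
python3 -c "
from m import *
plan((.501,-.122,.15),171.9)"
```

```text
t 0.1 pos [0.2671 0.5647 0.2306] yaw 154.68 open 0.0856 F [-0.7 -0.1  0.9] j7 -0.09 
 shift [-3.367  -3.4708  0.542 ] turn -0.2869 (-17.2deg) calls 3.47
```

>>> drive_tool --rows '[[1,[-0.84,-0.87,0],0],[1,[-0.84,-0.87,0],0],[1,[-0.84,-0.87,0],0],[1,[-0.84,-0.87,0],0],[1,[-0.84,-0.87,0],0],[1,[-0.84,-0.87,0],0]]' --newtons 40

```text
time_s: 0.6
position: [0.3276, 0.3892, 0.2316]
tool_rot: [-3.141, 0.001, 2.694]
wrist_force: [-0.4, 0.9, 0.4]
opening: 0.0855
```

>>> drive_tool --rows '[[1,[-0.84,-0.87,0],0],[1,[-0.84,-0.87,0],0],[1,[-0.84,-0.87,0],0],[1,[-0.84,-0.87,0],0],[1,[-0.84,-0.87,0],0],[1,[-0.84,-0.87,0],0]]'

```text
time_s: 1.1
position: [0.3848, 0.2183, 0.2315]
tool_rot: [3.141, 0.0, 2.695]
wrist_force: [-0.6, 0.5, 0.9]
opening: 0.0856
```

>>> drive_tool --rows '[[1,[-0.84,-0.87,0],0],[1,[-0.84,-0.87,0],0],[1,[-0.84,-0.87,0],0],[1,[-0.84,-0.87,0],0],[1,[-0.84,-0.87,0],0],[1,[-0.84,-0.87,0],0]]'

```text
time_s: 1.6
position: [0.4427, 0.047, 0.2314]
tool_rot: [-3.141, 0.001, 2.695]
wrist_force: [0.2, 0.1, 0.1]
opening: 0.0855
```

>>> drive_tool --rows '[[1,[-0.84,-0.87,0.3],-0.287],[1,[-0.84,-0.87,0.3],-0.287],[1,[-0.84,-0.87,0.3],-0.287],[1,[-0.84,-0.87,0.3],-0.287],[1,[-0.84,-0.87,0.3],-0.287],[1,[-0.84,-0.87,0.3],-0.287],[1,[-0.84,-0.87,0.3],-0.287]]'

```text
time_s: 2.18
position: [0.5001, -0.1223, 0.1853]
tool_rot: [-3.14, -0.002, 2.999]
wrist_force: [-0.4, 0.6, 0.1]
opening: 0.0853
```

```bash
python3 -c "
from m import *
plan((.501,-.122,.06),171.9)"
```

```text
t 2.18 pos [ 0.5001 -0.1223  0.1853] yaw 171.83 open 0.0853 F [-0.4  0.6  0.1] j7 1.65 
 shift [-0.0074  0.0038  0.8351] turn -0.0012 (-0.1deg) calls 0.84
```

>>> drive_tool --rows '[[1,[0,0,0.83],0],[1,[0,0,0.83],0],[1,[0,0,0.83],0],[1,[0,0,0.83],0],[1,[0,0,0.83],0]]'

```text
time_s: 2.6
position: [0.4989, -0.1202, 0.0611]
tool_rot: [-3.141, -0.004, 3.003]
wrist_force: [0.2, -0.6, 1.2]
opening: 0.0854
```

```bash
python3 -c "
from m import *
grab('scene','s1');grab('top','t1')
crop('s1',130,320,150,320,4,'c1');crop('t1',235,375,145,250,5,'c1t')
plan((.501,-.122,.006),171.9)"
```

```text
t 2.7 pos [ 0.5014 -0.1214  0.0642] yaw 171.99 open 0.0854 F [1.1 0.3 0.4] j7 1.76 
 shift [ 0.003  -0.0044  0.3877] turn 0.0015 (0.1deg) calls 0.39
```

View pics/c1.png

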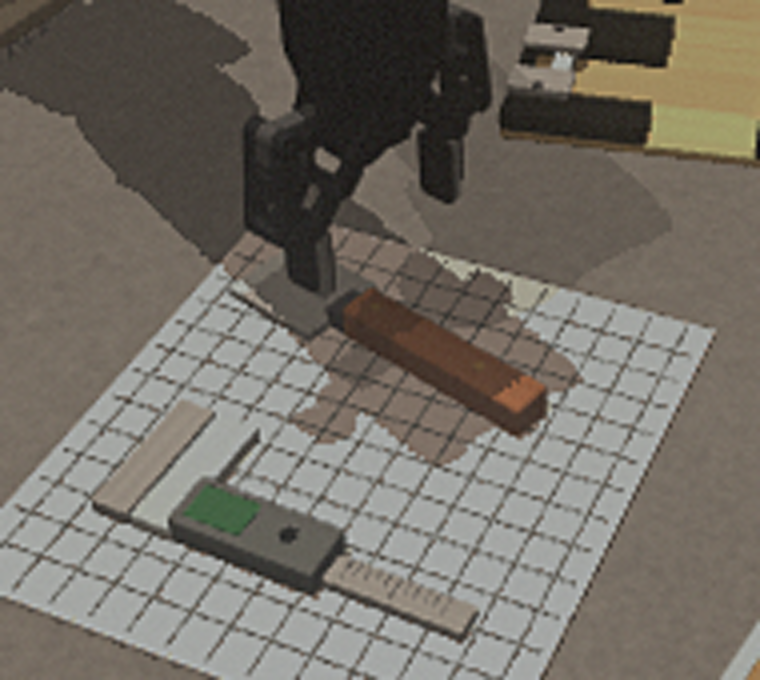

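View pics/c1t.png

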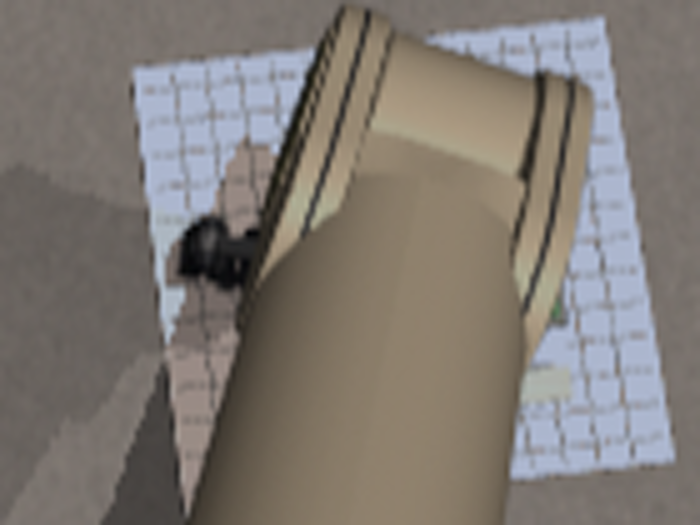

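>>> drive_tool --rows '[[1,[0,0,0.2],0],[1,[0,0,0.3],0],[1,[0,0,0.38],0],[1,[0,0,0.38],0],[1,[0,0,0.38],0],[1,[0,0,0.38],0]]'

```text
time_s: 3.2
position: [0.5009, -0.1224, 0.0065]
tool_rot: [3.141, 0.002, 3.0]
wrist_force: [0.7, 0.5, -0.1]
opening: 0.0854
```

>>> drive_tool --rows '[[-0.5,[0,0,0],0],[-1,[0,0,0],0],[-1,[0,0,0],0],[-1,[0,0,0],0],[-1,[0,0,0],0],[-1,[0,0,0],0],[-1,[0,0,0],0],[-1,[0,0,0],0]]' --newtons 30

```text
time_s: 3.87
position: [0.5, -0.1222, 0.0051]
tool_rot: [3.141, 0.0, 3.0]
wrist_force: [-1.5, 1.5, 5.6]
opening: 0.0237
```

```bash
python3 -c "
from m import *
grab('scene','s2')
crop('s2',130,320,150,320,4,'c2')
plan((.501,-.122,.006),171.9)"
```

```text
t 3.92 pos [ 0.5    -0.1222  0.0051] yaw 171.91 open 0.0234 F [-1.1  1.1  5.6] j7 1.82 
 shift [-0.0067  0.002  -0.0059] turn 0.0002 (0.0deg) calls 0.01
```

View pics/c2.png

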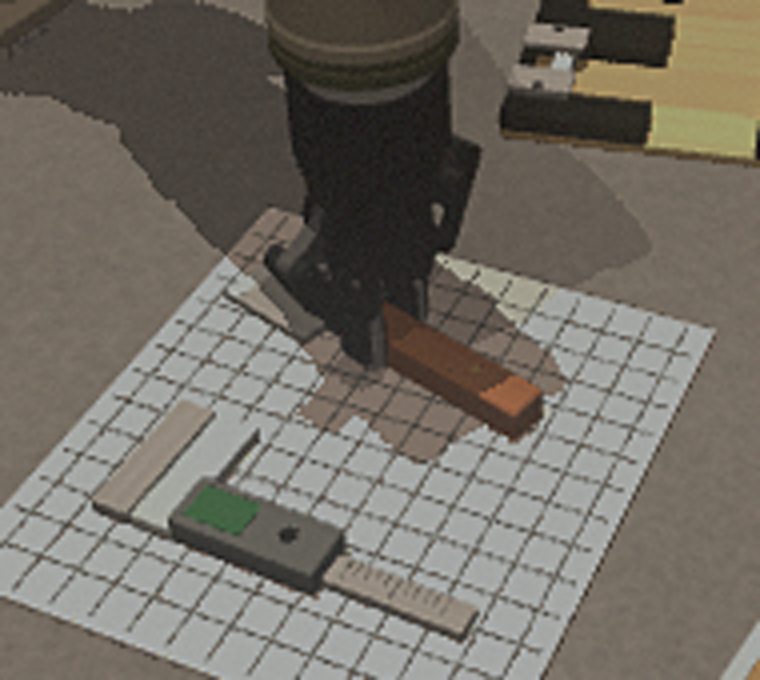

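>>> drive_tool --rows '[[-1,[0,0,-0.1],0],[-1,[0,0,-0.35],0],[-1,[0,0,-0.7],0],[-1,[0,0,-0.7],0],[-1,[0,0,-0.7],0],[-1,[0,0,-0.7],0]]'

```text
time_s: 4.42
position: [0.4996, -0.1221, 0.1096]
tool_rot: [3.141, 0.001, 3.001]
wrist_force: [-0.4, 0.0, -2.6]
opening: 0.0231
```

```bash
python3 -c "
from m import *
grab('scene','s3')
crop('s3',130,320,120,290,4,'c3')
T=tw((18,-52,0)*np.array([1e-3,1e-3,1]))
print(T)
plan((*tw((.018,-.052,0))[:2],.11),198.68)"
```

```text
[0.56760648 0.17110433 0.        ]
t 4.47 pos [ 0.4989 -0.122   0.1086] yaw 171.93 open 0.0233 F [-0.2 -0.1 -2.9] j7 1.71 
 shift [-0.1792  1.999  -0.0095] turn -0.4459 (-26.8deg) calls 2.0
```

View pics/c3.png

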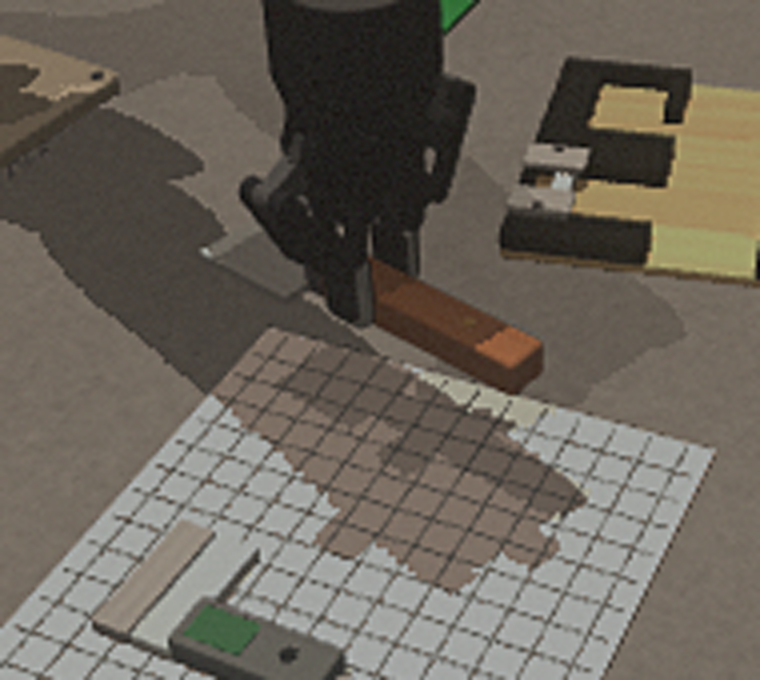

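>>> drive_tool --rows '[[-1,[-0.05,0.3,0],-0.1],[-1,[-0.1,0.6,0],-0.2],[-1,[-0.1,1.0,0],-0.2],[-1,[-0.1,1.0,0],-0.2],[-1,[-0.1,1.0,0],-0.2],[-1,[-0.1,1.0,0],-0.2]]'

```text
time_s: 4.97
position: [0.5345, 0.0256, 0.1076]
tool_rot: [-3.141, -0.004, -3.07]
wrist_force: [-0.1, -0.7, -1.9]
opening: 0.0229
```

```bash
python3 -c "
from m import *
plan((*tw((.018,-.052,0))[:2],.11),198.68)"
```

```text
t 4.97 pos [0.5345 0.0256 0.1076] yaw -175.9 open 0.0229 F [-0.1 -0.7 -1.9] j7 1.63 
 shift [-0.2896  0.9519 -0.0174] turn -0.2429 (-14.6deg) calls 0.95
```

>>> drive_tool --rows '[[-1,[-0.15,0.5,0],-0.12],[-1,[-0.29,0.95,0],-0.243],[-1,[-0.29,0.95,0],-0.243],[-1,[-0.29,0.95,0],-0.243],[-1,[-0.29,0.95,0],-0.243],[-1,[-0.29,0.95,0],-0.243],[-1,[-0.29,0.95,0],-0.243],[-1,[-0.29,0.95,0],-0.243]]'

```text
time_s: 5.63
position: [0.5692, 0.1665, 0.1092]
tool_rot: [-3.141, -0.001, -2.822]
wrist_force: [0.8, -0.3, -1.7]
opening: 0.0229
```

```bash
python3 -c "
from m import *
grab('scene','s4');grab('top','t4')
crop('s4',230,390,90,210,5,'c4');crop('t4',120,250,130,255,5,'c4t')
plan((*tw((.018,-.052,0))[:2],.11),198.68)"
```

```text
t 5.73 pos [0.5693 0.1673 0.1096] yaw -161.66 open 0.0237 F [-0.3  0.4 -2.2] j7 1.65 
 shift [ 0.0027  0.0276 -0.0026] turn -0.0056 (-0.3deg) calls 0.03
```

View pics/c4.png

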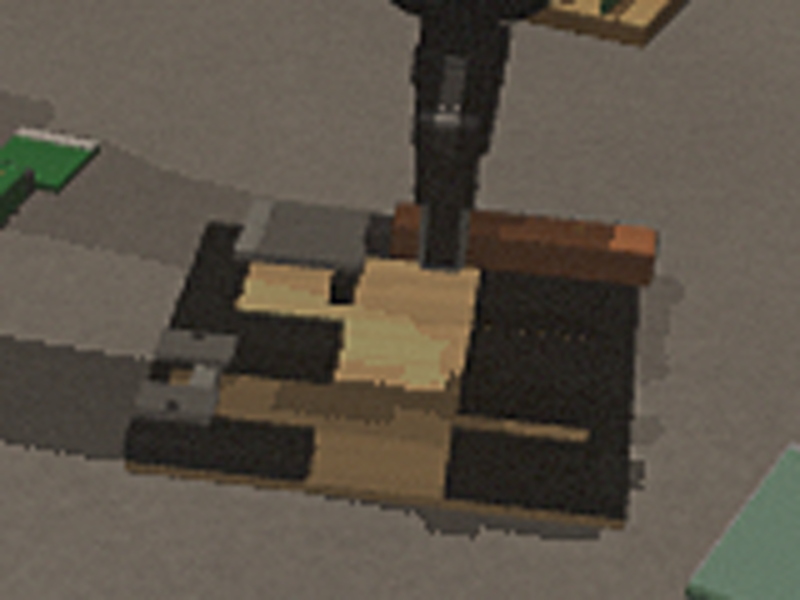

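View pics/c4t.png

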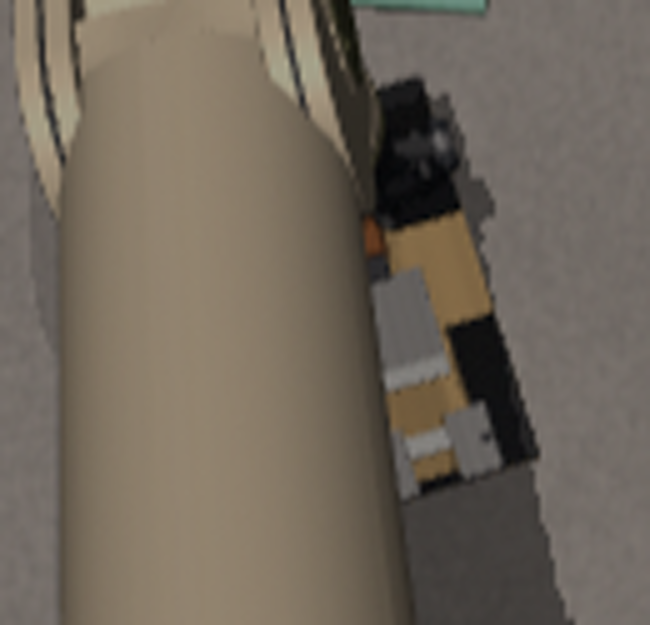

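Run:
```python
from m import *
t=load('t4');s=load('s4')
f=lambda c,x0,y0:((c[0]-2)/5+x0,(c[1]-2)/5+y0)
e_t=[f(c,120,130) for c in((386,391),(450,373))]; e_s=[f(c,230,90) for c in((256,198),(235,263))]
TCP=np.array(r.read_state()['position']); TCPt=wt(TCP)
print('TCP tray',TCPt.round(4))
P,e=tri(t,e_t[1],s,e_s[1]); print('edge -y corner',wt(P).round(4),e)
for n,p,d,z in(('edge+y T',e_t[0],t,.1135),('edge-y T',e_t[1],t,.1135),('edge+y S',e_s[0],s,.1135),('edge-y S',e_s[1],s,.1135),
  ('butt -y bot S',f((653,285),230,90),s,.1085),('butt -y top',f((653,256),230,90),s,.1285),('butt +y top',f((657,230),230,90),s,.1285)):
    print(n,(wt(onz(d,p,z))-TCPt).round(4))
```

```text
TCP tray [ 0.0184 -0.0561  0.1096]
edge -y corner [-0.0771 -0.0812  0.1061] 0.0007307791721926508
edge+y T [-0.0957  0.0094  0.0039]
edge-y T [-0.097  -0.0256  0.0039]
edge+y S [-0.0939  0.0253  0.0039]
edge-y S [-0.093  -0.0374  0.0039]
butt -y bot S [ 0.0953 -0.011  -0.0011]
butt -y top [ 0.0928 -0.0202  0.0189]
butt +y top [0.0941 0.004  0.0189]
```

>>> drive_tool --rows '[[-1,[0.036,0.027,0.0],-0.006],[-1,[0.036,0.027,0.2],-0.006],[-1,[0.036,0.027,0.4],-0.006],[-1,[0.036,0.027,0.5],-0.006],[-1,[0.036,0.027,0.5],-0.006],[-1,[0.036,0.027,0.5],-0.006],[-1,[0.036,0.027,0.5],-0.006],[-1,[0.036,0.027,0.5],-0.006]]'

```text
time_s: 6.4
position: [0.5639, 0.1716, 0.0366]
tool_rot: [3.141, 0.003, -2.813]
wrist_force: [0.3, 0.2, -1.3]
opening: 0.0229
```

```bash
python3 -c "
from m import *
grab('scene','s5');grab('top','t5')
crop('s5',230,390,90,210,5,'c5');crop('t5',120,250,130,255,5,'c5t')
print(wt(r.read_state()['position']))
plan((*tw((.013,-.052,0))[:2],.020),198.68)"
```

```text
[ 0.01446945 -0.0502616   0.03618952]
t 6.5 pos [0.5637 0.1716 0.0362] yaw -161.15 open 0.0233 F [-0.2  0.3 -1.5] j7 1.68 
 shift [ 0.0101 -0.0116  0.1079] turn 0.0028 (0.2deg) calls 0.11
```

View pics/c5.png

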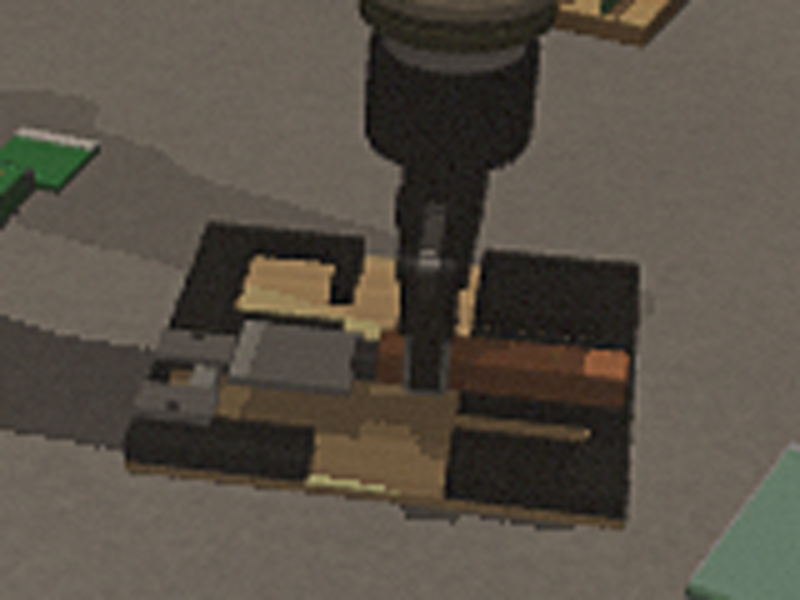

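View pics/c5t.png

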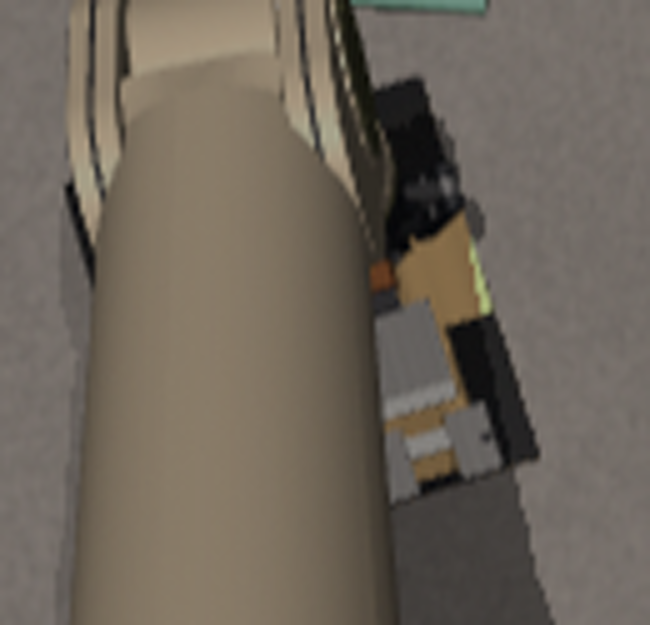

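>>> drive_tool --rows '[[-1,[0.01,-0.0116,0.05],0.003],[-1,[0.01,-0.0116,0.1],0.003],[-1,[0.01,-0.0116,0.1],0.003],[-1,[0.01,-0.0116,0.1],0.003]]'

```text
time_s: 6.83
position: [0.5617, 0.1689, 0.0192]
tool_rot: [-3.141, -0.001, -2.816]
wrist_force: [-0.0, -0.2, -1.4]
opening: 0.0233
```

>>> drive_tool --rows '[[-1,[0,0,0.01],0],[-1,[0,0,0.02],0],[-1,[0,0,0.03],0],[-1,[0,0,0.03],0],[-1,[0,0,0.03],0]]'

```text
time_s: 7.25
position: [0.5621, 0.1691, 0.0154]
tool_rot: [3.142, 0.0, -2.816]
wrist_force: [-1.9, -0.9, 1.0]
opening: 0.0234
```

```bash
python3 -c "
from m import *
grab('scene','s6');grab('top','t6')
crop('s6',230,390,90,210,5,'c6')
print(wt(r.read_state()['position']))
plan((*tw((.013,-.052,0))[:2],.0125),198.68)"
```

```text
[ 0.01215184 -0.05214467  0.01540372]
t 7.35 pos [0.5621 0.1691 0.0154] yaw -161.34 open 0.0236 F [-0.8 -1.6  0.5] j7 1.69 
 shift [-0.0057  0.001   0.0194] turn -0.0003 (-0.0deg) calls 0.02
```

View pics/c6.png

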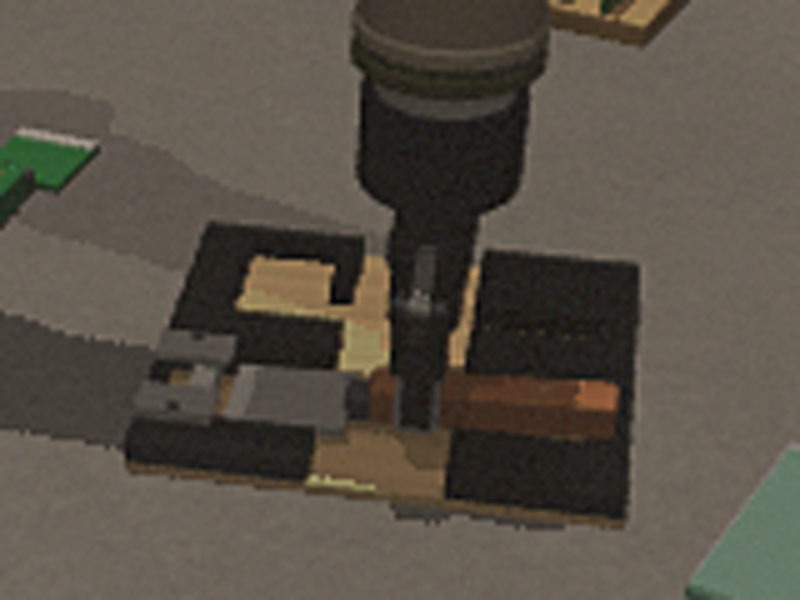

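>>> drive_tool --rows '[[-1,[0,0,0.01],0],[-1,[0,0,0.02],0],[-1,[0,0,0.022],0],[-1,[0,0,0.022],0],[-1,[0,0,0.022],0]]'

```text
time_s: 7.77
position: [0.5622, 0.1693, 0.0133]
tool_rot: [3.141, 0.0, -2.816]
wrist_force: [-9.2, -4.3, 16.1]
opening: 0.0238
```

```bash
python3 -c "
from m import *
grab('scene','s7');grab('top','t7')
crop('s7',230,390,90,210,5,'c7');crop('t7',180,250,180,250,8,'c7t')
print(wt(r.read_state()['position']))
plan((*tw((.013,-.052,0))[:2],.0125),198.68)"
```

```text
[ 0.01233064 -0.05201683  0.01331291]
t 7.87 pos [0.5622 0.1693 0.0133] yaw -161.34 open 0.0233 F [-7.5 -3.1 17.4] j7 1.69 
 shift [-0.0045  0.0001  0.0054] turn -0.0004 (-0.0deg) calls 0.01
```

View pics/c7.png

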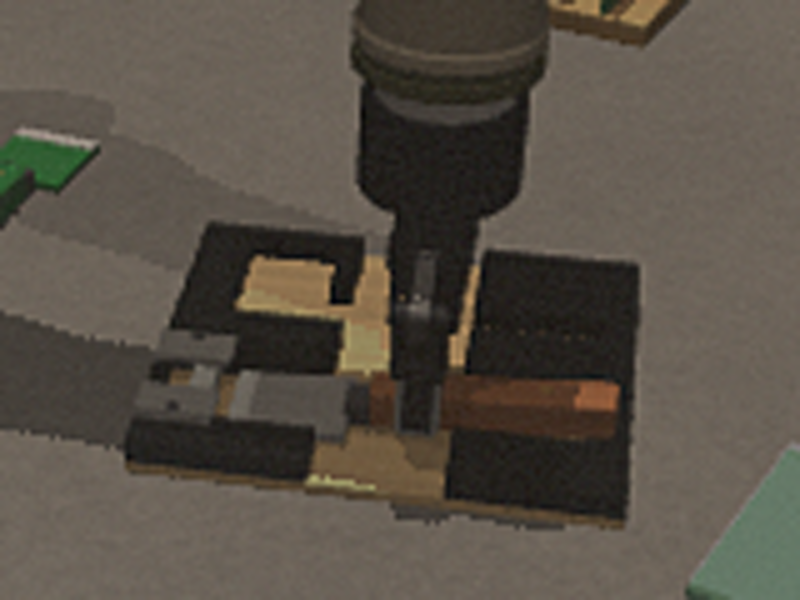

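View pics/c7t.png

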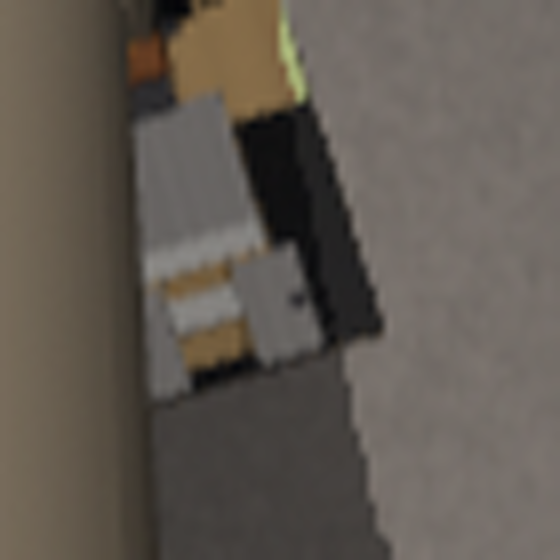

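>>> drive_tool --rows '[[-1,[0,0,-0.008],0],[-1,[0.02,0,-0.008],0],[-1,[0.04,0,-0.008],0],[-1,[0.06,0,-0.008],0],[-1,[0.06,0,-0.008],0],[-1,[0.06,0,-0.008],0]]'

```text
time_s: 8.37
position: [0.553, 0.1663, 0.0131]
tool_rot: [3.141, -0.001, -2.816]
wrist_force: [-3.0, -0.8, 1.7]
opening: 0.0231
```

```bash
python3 -c "
from m import *
grab('scene','s8');grab('top','t8')
crop('s8',230,390,90,210,5,'c8');crop('t8',180,250,180,250,8,'c8t')
print(wt(r.read_state()['position']))
plan((*tw((-.004,-.052,0))[:2],.0125),198.68)"
```

```text
[ 0.00261009 -0.05185714  0.01306855]
t 8.47 pos [0.553  0.1663 0.0131] yaw -161.33 open 0.0234 F [-3.4 -0.2  3.2] j7 1.69 
 shift [ 0.0441 -0.001   0.0038] turn -0.0001 (-0.0deg) calls 0.04
```

View pics/c8.png

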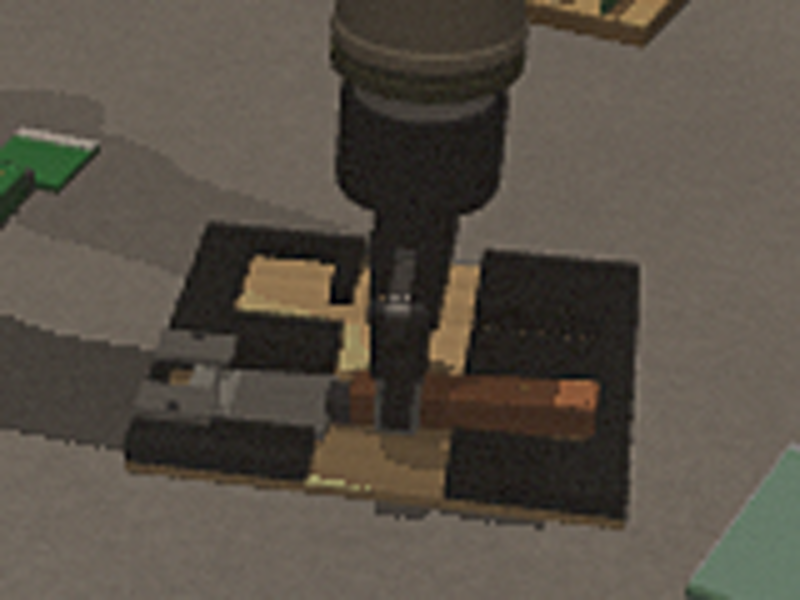

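View pics/c8t.png

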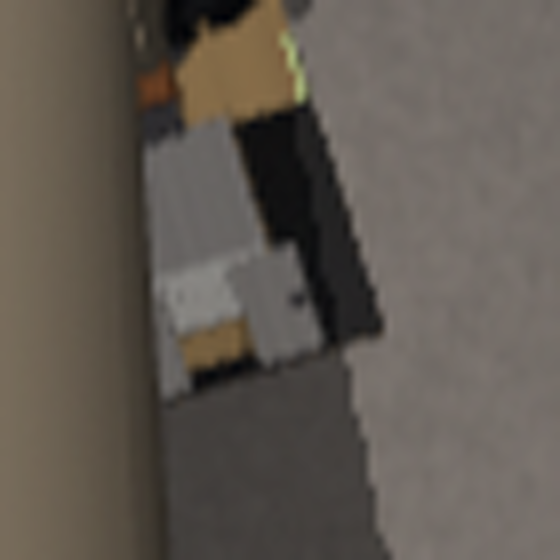

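>>> drive_tool --rows '[[-1,[0.02,0,0],0],[-1,[0.04,0,0],0],[-1,[0.052,0,0],0],[-1,[0.052,0,0],0],[-1,[0.052,0,0],0]]'

```text
time_s: 8.88
position: [0.5467, 0.1641, 0.0134]
tool_rot: [3.141, 0.002, -2.816]
wrist_force: [6.1, 2.2, -3.0]
opening: 0.0234
```

```bash
python3 -c "
from m import *
grab('scene','s9');grab('top','t9')
crop('s9',230,390,90,210,5,'c9');crop('t9',180,250,180,250,8,'c9t')
print(wt(r.read_state()['position']))
plan((*tw((-.005,-.052,0))[:2],.007),198.68)"
```

```text
[-0.00400067 -0.05189935  0.01340638]
t 8.98 pos [0.5467 0.1642 0.0134] yaw -161.32 open 0.0233 F [ 4.5  2.2 -2.2] j7 1.69 
 shift [ 0.0067 -0.0007  0.0427] turn -0.0001 (-0.0deg) calls 0.04
```

View pics/c9.png

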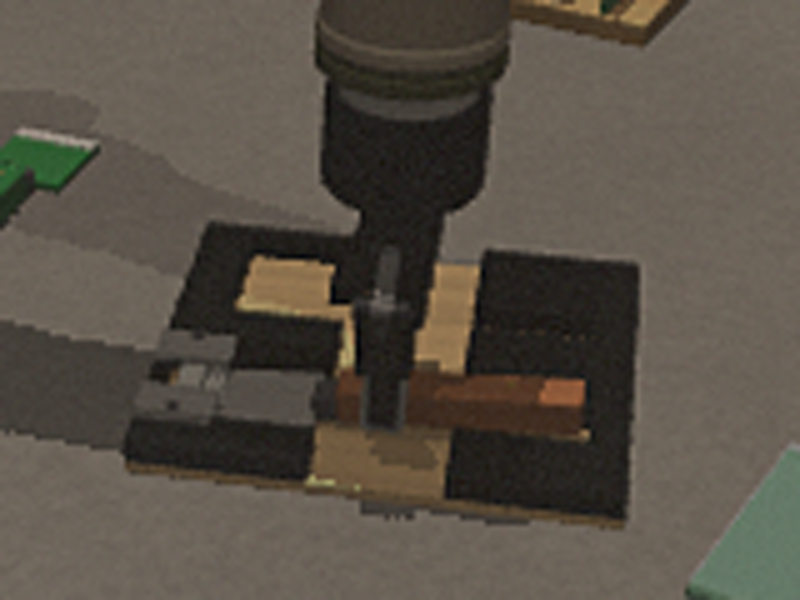

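View pics/c9t.png

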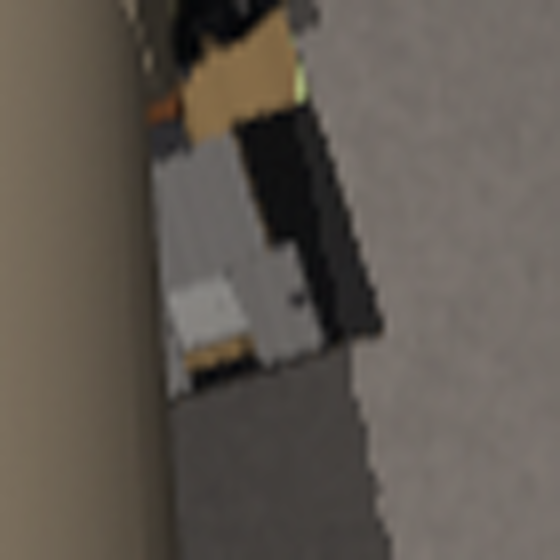

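>>> drive_tool --rows '[[-1,[0.008,0,0],0],[-1,[0.008,0,0.015],0],[-1,[0.008,0,0.03],0],[-1,[0.008,0,0.042],0],[-1,[0.008,0,0.046],0],[-1,[0.008,0,0.046],0]]'

```text
time_s: 9.48
position: [0.5465, 0.164, 0.0072]
tool_rot: [3.141, 0.003, -2.816]
wrist_force: [6.6, 2.5, 1.9]
opening: 0.023
```

```bash
python3 -c "
from m import *
grab('scene','s10');grab('top','t10')
crop('s10',230,390,90,210,5,'c10')
print(wt(r.read_state()['position']))
plan((*tw((-.005,-.052,0))[:2],.007),198.68)"
```

```text
[-0.00428077 -0.05192554  0.00722564]
t 9.58 pos [0.5465 0.164  0.0072] yaw -161.33 open 0.0234 F [6.  3.3 1.9] j7 1.69 
 shift [ 0.0048 -0.0005  0.0015] turn -0.0001 (-0.0deg) calls 0.0
```

View pics/c10.png

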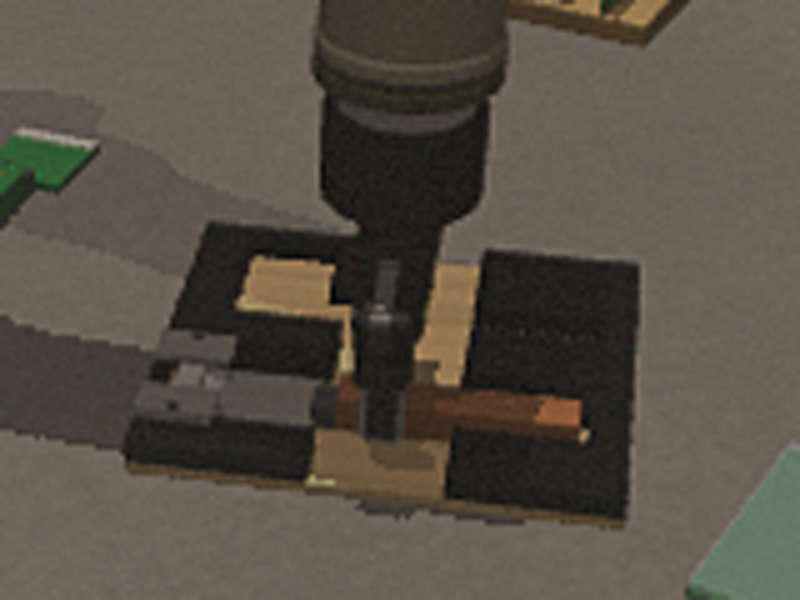

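>>> drive_tool --rows '[[0,[0,0,0],0],[0,[0,0,0],0],[0,[0,0,0],0],[0,[0,0,0],0],[0,[0,0,-0.3],0],[0,[0,0,-0.6],0],[0.5,[0,-0.3,-0.95],0],[0.5,[0,-0.9,-0.95],0],[0.5,[0,-0.9,-0.95],0],[0.5,[0,-0.9,-0.95],0]]'

```text
time_s: 10.42
position: [0.5889, 0.0317, 0.1504]
tool_rot: [-3.141, 0.002, -2.818]
wrist_force: [0.2, -0.7, -0.1]
opening: 0.0639
```

>>> drive_tool --rows '[[1,[0,-0.9,0],0],[1,[0,-0.9,0],0],[1,[0,-0.9,0],0],[1,[0,-0.9,0],0],[1,[0,-0.9,0],0]]'

```text
time_s: 10.83
position: [0.631, -0.0979, 0.1485]
tool_rot: [-3.14, -0.002, -2.822]
wrist_force: [-1.0, 1.0, 0.6]
opening: 0.0856
```

```bash
python3 -c "
from m import *
grab('scene','s11');grab('top','t11')
crop('s11',230,390,110,210,5,'c11');crop('t11',125,235,140,250,6,'c11t')
plan((.530,-.2627,.12),184.6)"
```

```text
t 10.93 pos [ 0.631  -0.0926  0.1483] yaw -161.39 open 0.085 F [ 0.1  1.2 -0.6] j7 2.14 
 shift [ 1.     -0.8599  0.189 ] turn 0.2335 (14.0deg) calls 1.0
```

View pics/c11.png

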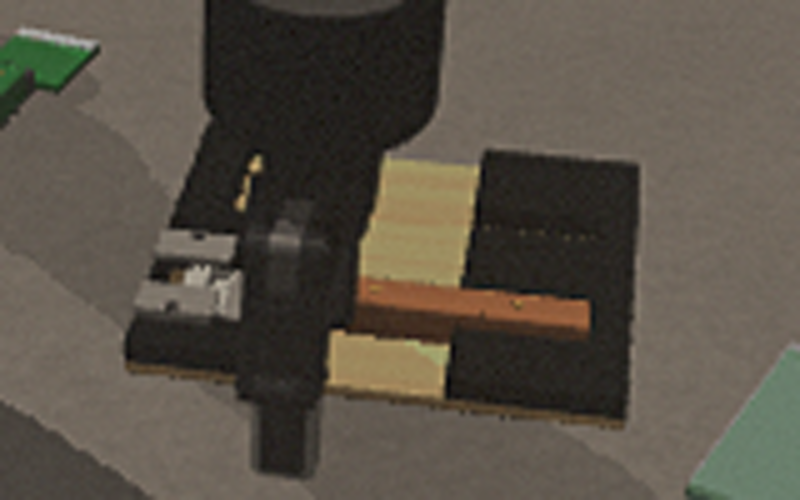

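View pics/c11t.png

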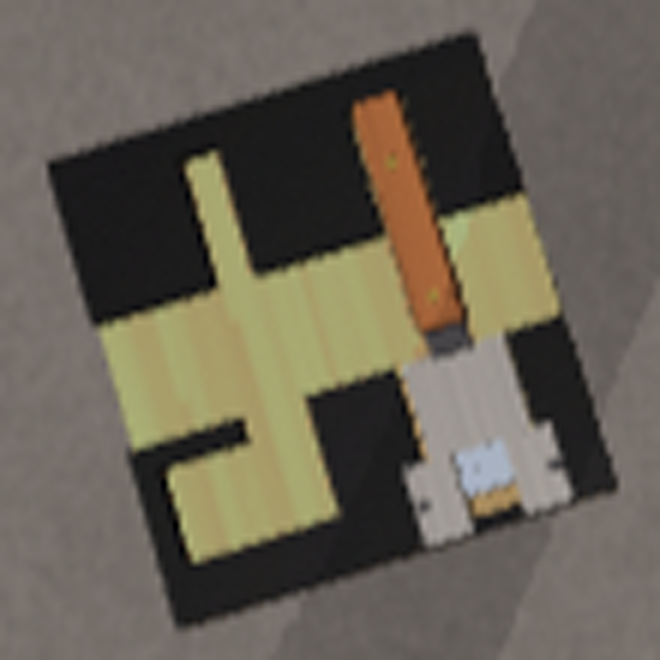

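>>> drive_tool --rows '[[1,[0.3,-0.2,0],0.1],[1,[0.6,-0.5,0],0.2],[1,[0.99,-0.86,0.1],0.233],[1,[0.99,-0.86,0.1],0.233],[1,[0.99,-0.86,0.1],0.233],[1,[0.99,-0.86,0.1],0.233],[1,[0.99,-0.86,0.1],0.233],[1,[0.99,-0.86,0.1],0.233]]'

```text
time_s: 11.6
position: [0.5328, -0.26, 0.1337]
tool_rot: [3.14, 0.0, -3.058]
wrist_force: [0.4, 0.7, -0.4]
opening: 0.0856
```

```bash
python3 -c "
from m import *
d=grab('scene','s12');grab('top','t12')
crop('s12',120,320,150,320,4,'c12')
plan((.530,-.2627,.06),184.6)
for dx in (-.044,.033): pass
"
```

```text
t 11.7 pos [ 0.5332 -0.2597  0.1337] yaw -175.11 open 0.0855 F [-0.  -1.3  0.2] j7 2.23 
 shift [ 0.0228 -0.0184  0.4915] turn 0.0048 (0.3deg) calls 0.49
```

View pics/c12.png

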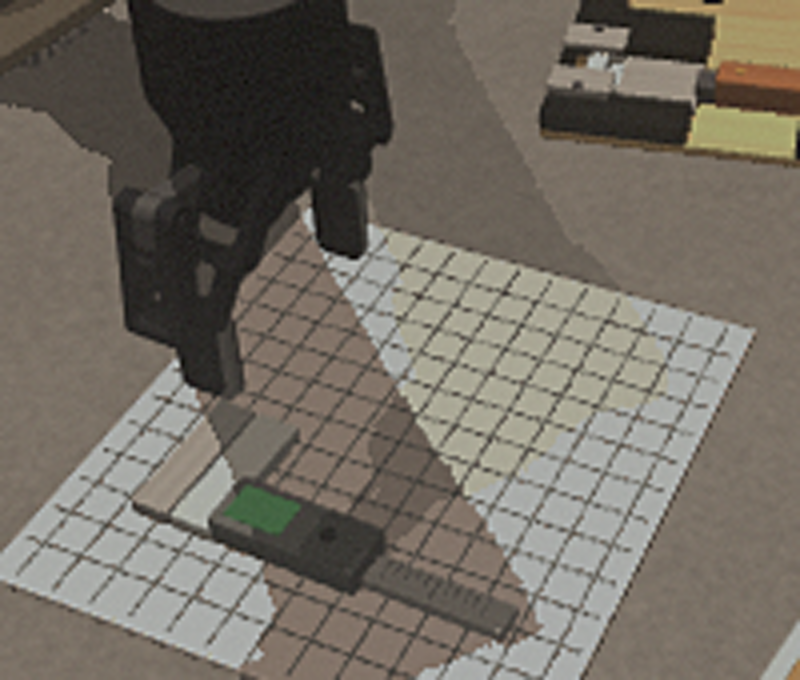

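>>> drive_tool --rows '[[1,[0.023,-0.018,0.2],0.005],[1,[0.023,-0.018,0.4],0.005],[1,[0.023,-0.018,0.6],0.005],[1,[0.023,-0.018,0.7],0.005],[1,[0.023,-0.018,0.7],0.005],[1,[0.023,-0.018,0.7],0.005],[1,[0.023,-0.018,0.7],0.005]]'

```text
time_s: 12.28
position: [0.53, -0.2648, 0.0301]
tool_rot: [-3.141, 0.002, -3.064]
wrist_force: [0.6, -0.1, 0.6]
opening: 0.0858
```

```bash
python3 -c "
from m import *
plan((.530,-.2627,.0065),184.6)
"
```

```text
t 12.28 pos [ 0.53   -0.2648  0.0301] yaw -175.55 open 0.0858 F [ 0.6 -0.1  0.6] j7 2.29 
 shift [-0.0007  0.014   0.1575] turn -0.0024 (-0.1deg) calls 0.16
```

>>> drive_tool --rows '[[1,[0,0.012,0.08],0],[1,[0,0.012,0.155],0],[1,[0,0.012,0.155],0],[1,[0,0.012,0.155],0],[1,[0,0.012,0.155],0]]'

```text
time_s: 12.7
position: [0.5286, -0.2634, 0.0056]
tool_rot: [-3.142, -0.0, -3.065]
wrist_force: [0.4, 1.0, -0.1]
opening: 0.0852
```

>>> drive_tool --rows '[[-0.4,[0,0,0],0],[-1,[0,0,0],0],[-1,[0,0,0],0],[-1,[0,0,0],0],[-1,[0,0,0],0],[-1,[0,0,0],0],[-1,[0,0,0],0],[-1,[0,0,0],0]]' --newtons 60

```text
time_s: 13.37
position: [0.529, -0.2634, 0.006]
tool_rot: [-3.141, 0.001, -3.065]
wrist_force: [-1.0, 0.4, 5.8]
opening: 0.0283
```

```bash
python3 -c "
from m import *
plan((.530,-.2627,.0065),184.6)
"
```

```text
t 13.37 pos [ 0.529  -0.2634  0.006 ] yaw -175.61 open 0.0283 F [-1.   0.4  5.8] j7 2.31 
 shift [-0.007   0.0043 -0.0036] turn -0.0036 (-0.2deg) calls 0.01
```

>>> drive_tool --rows '[[-1,[0,0,-0.1],0],[-1,[0,0,-0.35],0],[-1,[0,0,-0.8],0],[-1,[0,0,-0.8],0],[-1,[0,0,-0.8],0],[-1,[0,0,-0.8],0]]'

```text
time_s: 13.87
position: [0.5292, -0.2634, 0.1264]
tool_rot: [-3.141, 0.002, -3.065]
wrist_force: [-0.5, -0.3, -3.1]
opening: 0.0285
```

```bash
python3 -c "
from m import *
grab('scene','s13');
crop('s13',120,320,130,300,4,'c13')
plan((*tw((-.008,.038,0))[:2],.125),198.68)
"
```

```text
t 13.92 pos [ 0.5283 -0.2629  0.1248] yaw -175.6 open 0.0283 F [-0.1  0.8 -2.5] j7 2.23 
 shift [-1.6700e-01  3.4034e+00  1.3000e-03] turn -0.2380 (-14.3deg) calls 3.4
```

View pics/c13.png

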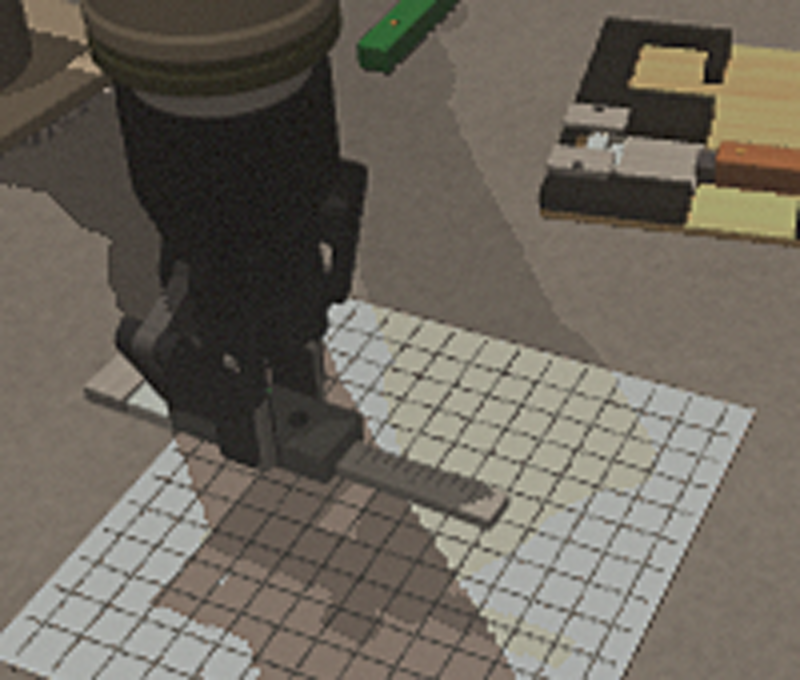

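>>> drive_tool --rows '[[-1,[0,0.25,0],0],[-1,[0,0.5,0],0],[-1,[-0.04,0.95,0],0],[-1,[-0.04,0.95,0],0],[-1,[-0.04,0.95,0],0]]'

```text
time_s: 14.33
position: [0.5231, -0.1133, 0.1231]
tool_rot: [3.138, -0.004, -3.057]
wrist_force: [0.9, 0.6, -2.0]
opening: 0.0287
```

>>> drive_tool --rows '[[-1,[-0.04,0.95,0],0],[-1,[-0.04,0.95,0],0],[-1,[-0.04,0.95,0],0],[-1,[-0.04,0.95,0],0]]'

```text
time_s: 14.67
position: [0.5171, 0.0278, 0.1235]
tool_rot: [3.14, -0.003, -3.059]
wrist_force: [1.1, 0.3, -2.1]
opening: 0.0281
```

>>> drive_tool --rows '[[-1,[-0.04,0.9,0],-0.1],[-1,[-0.04,0.9,0],-0.238],[-1,[-0.04,0.9,0],-0.238],[-1,[-0.04,0.9,0],-0.238],[-1,[-0.04,0.9,0],-0.238],[-1,[-0.04,0.9,0],-0.238]]'

```text
time_s: 15.17
position: [0.5133, 0.157, 0.1237]
tool_rot: [-3.141, -0.003, -2.814]
wrist_force: [-0.1, -0.7, -2.4]
opening: 0.0284
```

```bash
python3 -c "
from m import *
plan((*tw((-.008,.038,0))[:2],.12),198.68)
"
```

```text
t 15.17 pos [0.5133 0.157  0.1237] yaw -161.25 open 0.0284 F [-0.1 -0.7 -2.4] j7 1.6 
 shift [-0.2005  0.5729  0.0234] turn 0.0012 (0.1deg) calls 0.57
```

Stop about 50 mm above the tray for a measurement of the held caliper.

>>> drive_tool --rows '[[-1,[-0.1,0.25,0],0],[-1,[-0.2,0.55,0.1],0],[-1,[-0.2,0.57,0.35],0],[-1,[-0.2,0.57,0.45],0],[-1,[-0.2,0.57,0.45],0],[-1,[-0.2,0.57,0.45],0],[-1,[-0.2,0.57,0.45],0],[-1,[-0.2,0.57,0.45],0]]'

```text
time_s: 15.83
position: [0.5169, 0.2466, 0.0597]
tool_rot: [3.141, 0.002, -2.818]
wrist_force: [-0.8, -0.0, -1.8]
opening: 0.0285
```

```bash
python3 -c "
from m import *
grab('scene','s14');grab('top','t14')
crop('s14',230,390,90,210,5,'c14');crop('t14',120,250,130,255,5,'c14t')
print(wt(r.read_state()['position']).round(4))
plan((*tw((-.008,.038,0))[:2],.04),198.68)"
```

```text
[-0.0061  0.0364  0.0595]
t 15.93 pos [0.5165 0.2471 0.0595] yaw -161.41 open 0.0285 F [ 0.3  0.3 -2.2] j7 1.49 
 shift [0.0133 0.0108 0.1298] turn -0.0015 (-0.1deg) calls 0.13
```

View pics/c14.png

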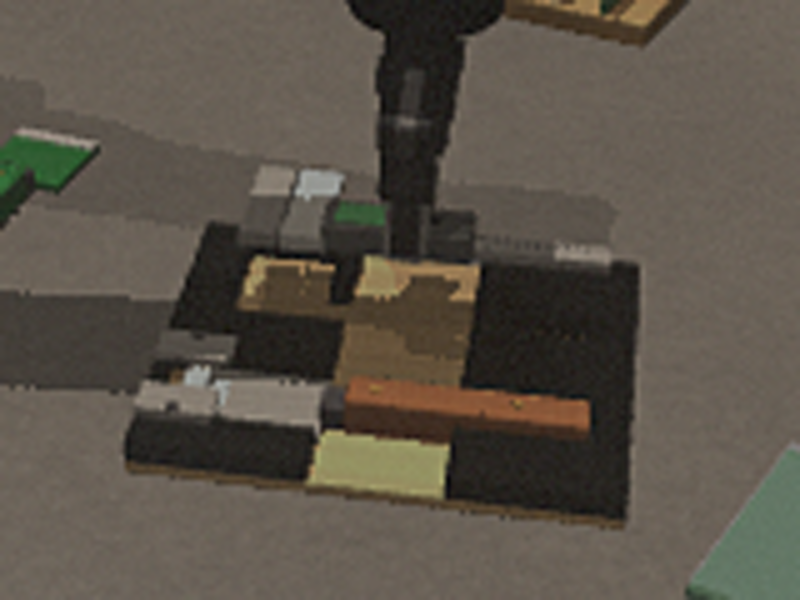

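View pics/c14t.png

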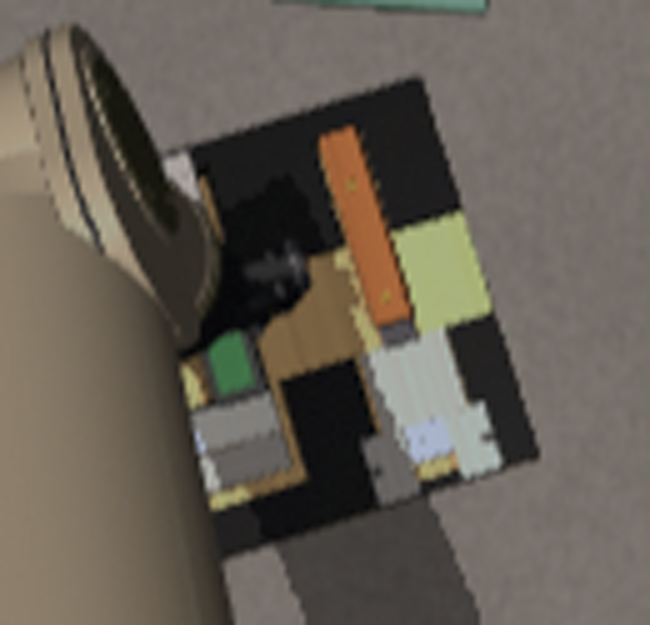

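Run:
```python
from m import *
t=load('t14');s=load('s14'); T=wt(r.read_state()['position']); u=T[2]-.002
f=lambda c,x0,y0:((c[0]-2)/5+x0,(c[1]-2)/5+y0)
def p(n,d,c,o,z): print(n,(wt(onz(d,f(c,*o),z))-T).round(4))
o=(120,130);q=(230,90)
p('T head -y corner, z bottom',t,(293,468),o,u); p('T same z top',t,(293,466),o,u+.008)
p('T jaw/body front (green end) -y',t,(266,395),o,u+.016)
p('T body front -y corner? jaw rear',t,(270,402),o,u+.008)
p('T beam end +y?',t,(188,152),o,u+.006)
p('S head bottom -y',s,(240,250),q,u); p('S head +y far top',s,(258,166),q,u+.008)
p('S beam end bottom -y',s,(612,268),q,u); p('S beam end top +y',s,(612,244),q,u+.006)
p('S body rear top -y?',s,(472,238),q,u+.016)
p('S body rear top +y',s,(477,211),q,u+.016)
p('S body front bottom',s,(325,255),q,u)
p('S jaw tip rear +y',s,(344,172),q,u+.008)
print(tri(t,f((293,468),*o),s,f((240,250),*q)), u)
# known tray ref: tray far edge / pocket checks
for n,d,c,oo,z in(('T pocket head -y corner z18',t,(305,476),o,.018),('T scr butt',t,(338,130),o,.026),('S scr butt top mid',s,(590,415),q,.026),('T tray +x-y corner',t,(421,77),o,.018)): print(n,wt(onz(d,f(c,*oo),z)).round(4))
```

```text
T head -y corner, z bottom [-0.088  -0.0158 -0.002 ]
T same z top [-0.088  -0.0174  0.006 ]
T jaw/body front (green end) -y [-0.0468 -0.0155  0.014 ]
T body front -y corner? jaw rear [-0.0499 -0.0152  0.006 ]
T beam end +y? [ 0.102  -0.0104  0.004 ]
S head bottom -y [-0.0843 -0.0215 -0.002 ]
S head +y far top [-0.0882  0.0558  0.006 ]
S beam end bottom -y [ 0.1039 -0.0023 -0.002 ]
S beam end top +y [0.1027 0.0115 0.004 ]
S body rear top -y? [ 0.0328 -0.0142  0.014 ]
S body rear top +y [0.0328 0.0143 0.014 ]
S body front bottom [-0.0407 -0.018  -0.002 ]
S jaw tip rear +y [-0.0417  0.0581  0.006 ]
(array([0.43934315, 0.20541052, 0.05326046]), np.float64(0.002077369962065732)) 0.05748072053190642
T pocket head -y corner z18 [-0.0956  0.0218  0.018 ]
T scr butt [ 0.0935 -0.0555  0.026 ]
S scr butt top mid [ 0.0945 -0.0544  0.026 ]
T tray +x-y corner [ 0.112  -0.1112  0.018 ]
```

>>> drive_tool --rows '[[-1,[0.0133,0.0108,0.0],-0.0015],[-1,[0.0133,0.0108,0.1],-0.0015],[-1,[0.0133,0.0108,0.19],-0.0015],[-1,[0.0133,0.0108,0.19],-0.0015],[-1,[0.0133,0.0108,0.19],-0.0015],[-1,[0.0133,0.0108,0.19],-0.0015],[-1,[0.0133,0.0108,0.19],-0.0015]]'

```text
time_s: 16.52
position: [0.5137, 0.2487, 0.0306]
tool_rot: [3.141, 0.001, -2.814]
wrist_force: [0.2, -0.5, -1.1]
opening: 0.0288
```

```bash
python3 -c "
from m import *
grab('scene','s15');grab('top','t15')
crop('s15',230,390,90,210,5,'c15');crop('t15',150,220,160,240,8,'c15t')
print(wt(r.read_state()['position']).round(4))
plan((*tw((-.008,.038,0))[:2],.008),198.68)"
```

```text
[-0.0084  0.0387  0.0304]
t 16.62 pos [0.5135 0.2486 0.0304] yaw -161.24 open 0.0285 F [ 0.  -1.2 -1.9] j7 1.5 
 shift [-0.0025 -0.005   0.1491] turn 0.0013 (0.1deg) calls 0.15
```

View pics/c15.png

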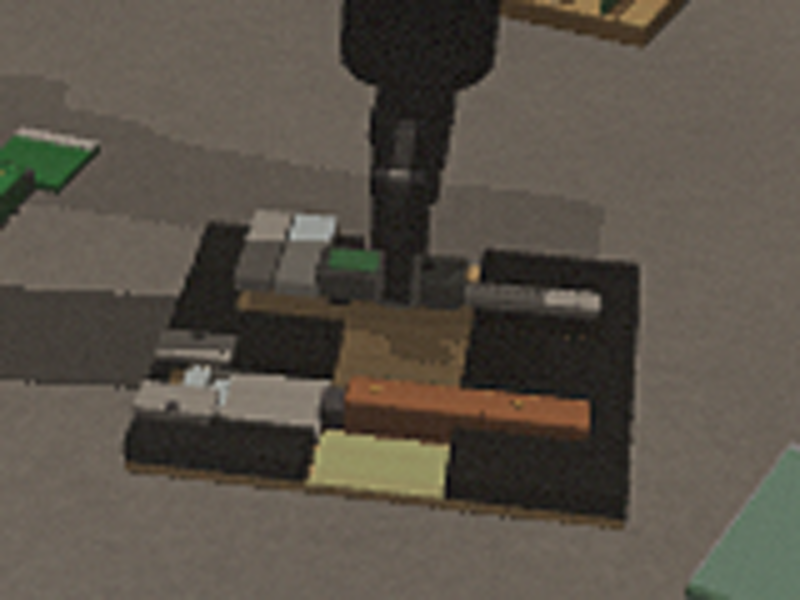

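View pics/c15t.png

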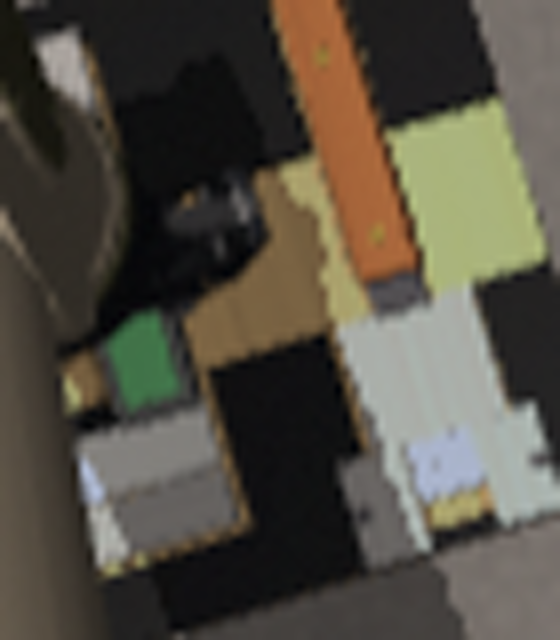

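>>> drive_tool --rows '[[-1,[-0.0025,-0.004,0.03],0.001],[-1,[-0.0025,-0.004,0.06],0.001],[-1,[-0.0025,-0.004,0.09],0.001],[-1,[-0.0025,-0.004,0.11],0.001],[-1,[-0.0025,-0.004,0.11],0.001],[-1,[-0.0025,-0.004,0.11],0.001]]'

```text
time_s: 17.12
position: [0.5135, 0.2478, 0.0127]
tool_rot: [-3.141, -0.001, -2.815]
wrist_force: [0.2, -0.4, -1.4]
opening: 0.0283
```

```bash
python3 -c "
from m import *
grab('scene','s16');grab('top','t16')
crop('s16',230,390,90,210,5,'c16');crop('t16',150,220,160,240,8,'c16t')
print(wt(r.read_state()['position']).round(4))
plan((*tw((-.008,.038,0))[:2],.008),198.68)"
```

```text
[-0.0084  0.038   0.0131]
t 17.22 pos [0.5138 0.2479 0.0131] yaw -161.31 open 0.0288 F [ 0.6 -0.1 -1.3] j7 1.51 
 shift [-0.0027 -0.0002  0.0342] turn 0.0002 (0.0deg) calls 0.03
```

View pics/c16.png

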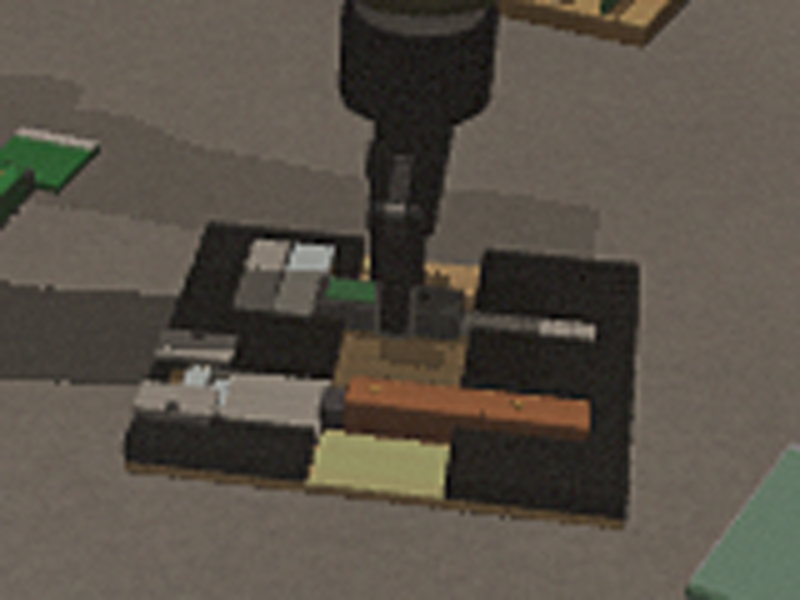

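View pics/c16t.png

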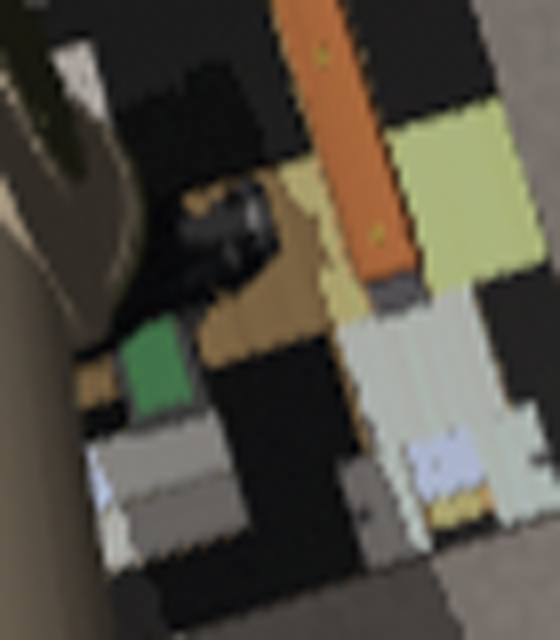

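Going in without force. I lower to the floor.

>>> drive_tool --rows '[[-1,[-0.002,0,0.012],0],[-1,[-0.002,0,0.024],0],[-1,[-0.002,0,0.034],0],[-1,[-0.002,0,0.038],0],[-1,[-0.002,0,0.038],0]]'

```text
time_s: 17.63
position: [0.514, 0.2481, 0.0079]
tool_rot: [3.141, -0.0, -2.815]
wrist_force: [-2.0, -0.7, 6.4]
opening: 0.0284
```

```bash
python3 -c "
from m import *
grab('scene','s17')
crop('s17',230,390,90,210,5,'c17')
print(wt(r.read_state()['position']).round(4))
plan((*tw((-.008,.038,0))[:2],.008),198.68)"
```

```text
[-0.0082  0.0381  0.0079]
t 17.68 pos [0.514  0.248  0.0079] yaw -161.3 open 0.0285 F [-2.7 -1.1  5.6] j7 1.51 
 shift [-0.0012 -0.0004 -0.0006] turn 0.0003 (0.0deg) calls 0.0
```

View pics/c17.png

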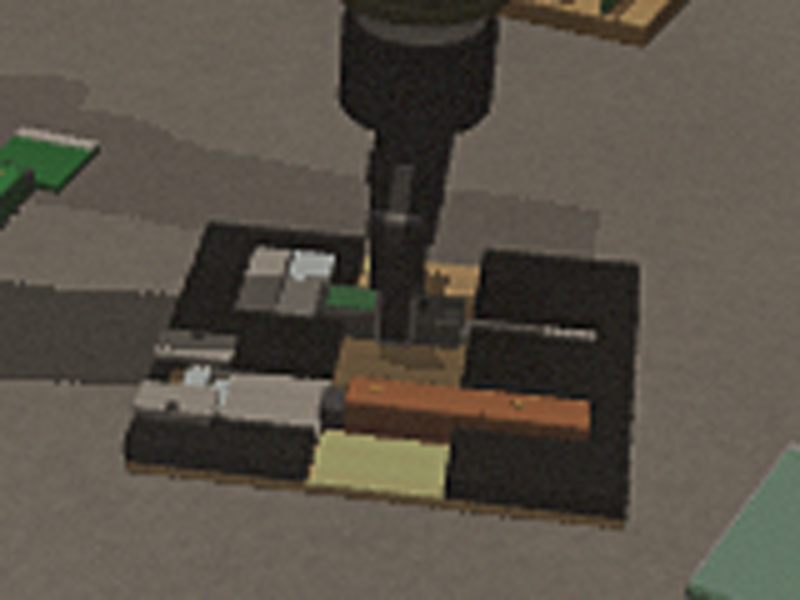

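>>> drive_tool --rows '[[0,[0,0,0],0],[0,[0,0,0],0],[0,[0,0,0],0],[0,[0,0,0],0],[0,[0,0,-0.2],0],[0,[0,0,-0.5],0],[0,[0,0,-1],0],[0,[0,0,-1],0],[0,[0,0,-1],0],[0,[0,0,-1],0]]'

```text
time_s: 18.52
position: [0.5152, 0.2487, 0.1598]
tool_rot: [3.14, 0.005, -2.815]
wrist_force: [-0.5, 0.2, -1.0]
opening: 0.0427
```

>>> drive_tool --rows '[[0,[0.3,0.9,-0.2],0],[0,[0.3,0.9,-0.2],0],[0,[0.3,0.9,-0.2],0],[0,[0.3,0.9,-0.2],0],[0,[0.3,0.9,-0.2],0]]'

```text
time_s: 18.93
position: [0.4237, 0.3664, 0.1868]
tool_rot: [3.14, -0.002, -2.807]
wrist_force: [-0.2, -0.8, 0.1]
opening: 0.0428
```

>>> drive_tool --rows '[[0,[0.3,0.9,-0.2],0],[0,[0.3,0.9,-0.2],0],[0,[0.3,0.9,-0.2],0],[0,[0.3,0.9,-0.2],0],[0,[0.3,0.9,-0.2],0]]'

```text
time_s: 19.35
position: [0.3375, 0.479, 0.2165]
tool_rot: [3.14, -0.002, -2.808]
wrist_force: [-0.4, 0.1, -0.3]
opening: 0.0428
```

```bash
python3 -c "
from m import *
grab('scene','s18');grab('top','t18')
crop('s18',240,370,115,205,6,'c18');crop('t18',125,235,140,250,5.4,'c18t')
print(r.read_state()['position'])"
```

```text
[0.34181399 0.474569   0.21588733]
```

View pics/c18.png

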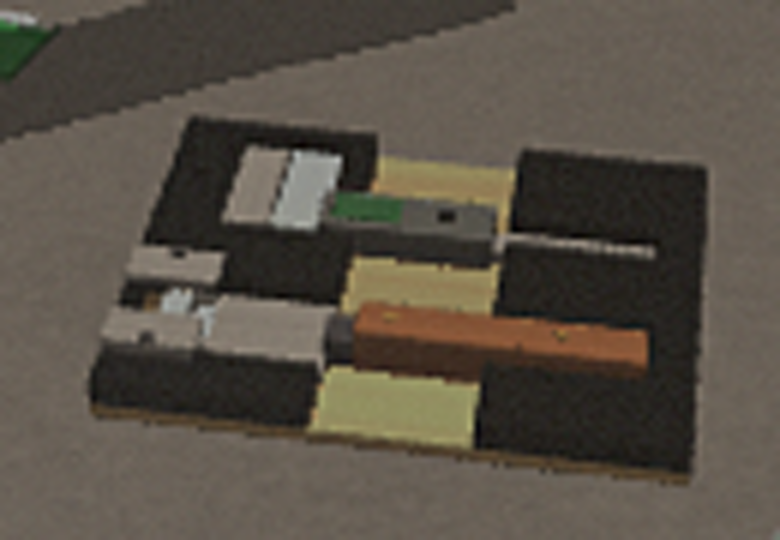

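View pics/c18t.png

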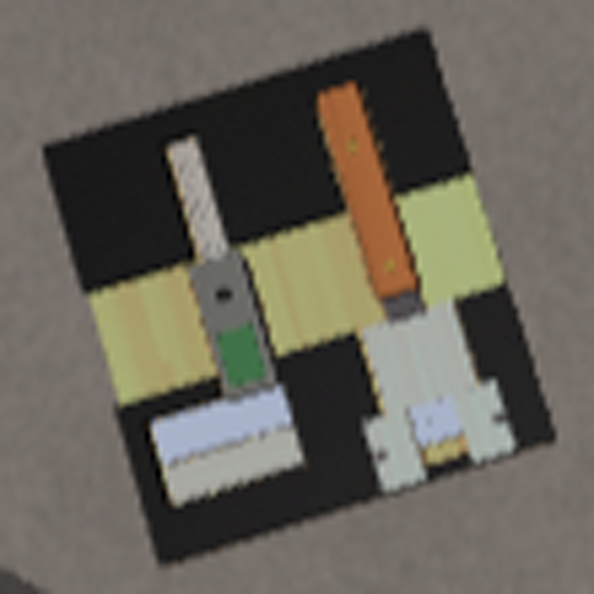

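View pics/t18.png

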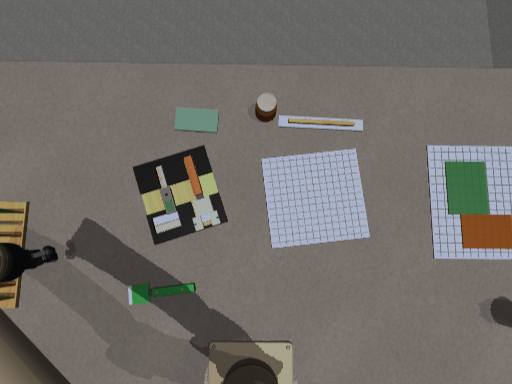

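Run:
```python
from m import *
t=load('t18');s=load('s18')
ft=lambda c:((c[0]+.5)/5.4-.5+125,(c[1]+.5)/5.4-.5+140); fs=lambda c:((c[0]+.5)/6-.5+240,(c[1]+.5)/6-.5+115)
for n,a,b in(('rivB',(351,145),(560,334)),('rivF',(390,266),(390,316)),('dot',(223,294),(447,215)),('grn far-front',(216,334),(334,194)),('butt -y top',(354,83),(649,342)),('butt+y',(318,97),(648,328))):
    P,e=tri(t,ft(a),s,fs(b)); print(n,wt(P).round(4),round(e,4))
for n,a,z in(('butt-y',(354,83),.026),('butt+y',(318,97),.026),('hfront+y',(375,298),.026),('hfront-y',(419,290),.026),('beam end +y',(167,145),.012),('beam end -y',(193,136),.012),('head -y',(303,464),.014),('head+y',(172,507),.014),('jawtip',(150,423),.014)):
    print('T',n,wt(onz(t,ft(a),z)).round(4))
print('S beam end',wt(onz(s,fs((655,252)),.012)).round(4))
```

```text
rivB [ 0.0592 -0.053   0.0273] 0.0006
rivF [-0.0106 -0.0538  0.0273] 0.0006
dot [0.0033 0.0365 0.0233] 0.0008
grn far-front [-0.0328  0.0403  0.0314] 0.029
butt -y top [ 0.0922 -0.0646  0.0348] 0.0042
butt+y [ 0.0923 -0.0432  0.0276] 0.003
T butt-y [ 0.0927 -0.0643  0.026 ]
T butt+y [ 0.0912 -0.0433  0.026 ]
T hfront+y [-0.0249 -0.0411  0.026 ]
T hfront-y [-0.028  -0.0649  0.026 ]
T beam end +y [0.0949 0.0448 0.012 ]
T beam end -y [0.0954 0.0298 0.012 ]
T head -y [-0.0972  0.0227  0.014 ]
T head+y [-0.0976  0.0957  0.014 ]
T jawtip [-0.0506  0.0947  0.014 ]
S beam end [0.0948 0.0424 0.012 ]
```

```bash
python3 -c "
from m import *
a=load('top0')['color'].astype(int);b=load('t18')['color'].astype(int)
for n,(x0,x1,y0,y1) in dict(panes=(170,225,100,138),jar=(250,282,88,126),straight=(275,368,110,135)).items(): print(n,abs(a-b)[y0:y1,x0:x1].max(2).mean().round(2))
print(r.read_state()['joint_vel'].round(3), r.read_state()['time_s']); print(r.job_done())"
```

```text
panes 0.92
jar 1.01
straight 0.96
[ 0.028 -0.009  0.032  0.013  0.006  0.001  0.003] 19.45
the job is handed in; nothing more can be done
None
```

The scraper and then the caliper are back in their pockets, lying flat, and the job was handed in at about 19.5 s. No verdict is reported, so the checks below are my own.

**How it was done**
- **Scraper:** The moves cannot tilt the tool. So I held the scraper at its middle and lowered the butt onto the tail wall, which turned the blade down in the grip. I then slid the blade under the lips, pushed the keeper back about 4 mm by the last arm reading (force about 5 N), laid the handle down and let go. The keeper pushed the butt back to the tail wall.
- **Caliper:** I lowered it straight in. It had sagged about 2.5° head-down in the grip and levelled on the pocket floor, with a wrist force of about 6 N.

**Last checks**

| Check | Measured | Expected |
|---|---|---|
| Scraper rivet heights, two views | 27.3 mm, both equal | 26 mm |
| Caliper body height, two views | 23.3 mm | 22 mm |
| Caliper head and beam ends, tray x | −97 and +95 mm | −95 and +95 mm |
| Scraper butt, tray x | 91–93 mm | 95 mm |

- **Heights:** both readings are about 1 mm high, as the rivet readings were on the mat, so I take both tools as flat.
- **Positions:** the lengthwise readings are 2–4 mm short or long, about one pixel. The final pictures show the scraper's butt against the tail wall.
- **Other things:** the image areas around the jar, panes and straightedge did not change between the first and last pictures, and the green scraper looks unmoved. The arm ended clear of the tray.

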